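Put the sample jars and tools away in the bench drawer

TASK

Clear the lab bench for the night: pull the drawer open, stand every blue-lidded jar upright in a free pocket of the drawer's blue insert, one to a pocket, and lay the spatula and the marker pen, whichever are out, flat in the open trough at the front of the drawer. Leave the white-lidded jar in its pocket, then push the drawer fully shut. Do not move or tip the beaker, the tape roll and the bottles.

Things in the scene. Friction and masses are not known exactly. Their poses are not given: they have to be found in the camera images.
- cab: low grey bench cabinet, 260 mm deep (x) by 298 mm wide (y) by 100 mm high, fixed to the bench, with one drawer; origin at the centre of its underside; its own -x is the front, where the drawer comes out (the outer drawer face is 130 mm from the origin when shut). On its top, towards the back, stand a tip box and a timer, fixed, up to 57 mm above the top
- cab_drawer0 (a joint): the drawer, in m: 0 fully shut, 0.185 fully out, along the cabinet's -x; it stays where it is left (about 1 N friction). Its front panel is 15 mm thick and rises to 88 mm above the bench, the pockets' floor is 22 mm above the bench, side walls rise to 78 mm; the panel is blue
- cab_drawer0_handle (a point): middle of the drawer's steel bar handle: 11 mm thick bar, 120 mm long along the cabinet's y, 62 mm above the bench, 35 mm in front of the drawer face (29 mm free gap behind the bar); axes as the cabinet's; moves with the drawer
- trough (a point): centre of the floor of the open tool trough just behind the drawer front: 62 mm along the cabinet's x by 256 mm along y, floor 34 mm above the bench; a blue wall 10 mm above this floor divides it from the pockets; axes as the cabinet's, moves with the drawer
- pocket0 (a point): centre of the floor of pocket 0 of 5, a row along the cabinet's y behind the trough (59 mm behind its centre, 52 mm pitch); each pocket is 48 mm square between 22 mm high, 4 mm thick blue walls; moves with the drawer
- pocket1 (a point): centre of the floor of pocket 1 of 5, a row along the cabinet's y behind the trough (59 mm behind its centre, 52 mm pitch); each pocket is 48 mm square between 22 mm high, 4 mm thick blue walls; moves with the drawer
- pocket2 (a point): centre of the floor of pocket 2 of 5, a row along the cabinet's y behind the trough (59 mm behind its centre, 52 mm pitch); each pocket is 48 mm square between 22 mm high, 4 mm thick blue walls; moves with the drawer
- pocket3 (a point): centre of the floor of pocket 3 of 5, a row along the cabinet's y behind the trough (59 mm behind its centre, 52 mm pitch); each pocket is 48 mm square between 22 mm high, 4 mm thick blue walls; moves with the drawer
- pocket4 (a point): centre of the floor of pocket 4 of 5, a row along the cabinet's y behind the trough (59 mm behind its centre, 52 mm pitch); each pocket is 48 mm square between 22 mm high, 4 mm thick blue walls; moves with the drawer
- jar0: amber sample jar with a blue lid, upright cylinder 38 mm diameter, 55 mm tall, 90 g, bottom-heavy; origin at the centre of its underside, z up through the lid. To be put away; stands on the bench at the start; may be absent
- jar1: amber sample jar with a blue lid, upright cylinder 38 mm diameter, 55 mm tall, 90 g, bottom-heavy; origin at the centre of its underside, z up through the lid. To be put away; stands on the bench at the start; may be absent
- jar2: amber sample jar with a blue lid, upright cylinder 38 mm diameter, 55 mm tall, 90 g, bottom-heavy; origin at the centre of its underside, z up through the lid. To be put away; stands on the bench at the start; may be absent
- jar3: amber sample jar with a blue lid, upright cylinder 38 mm diameter, 55 mm tall, 90 g, bottom-heavy; origin at the centre of its underside, z up through the lid. To be put away; stands on the bench at the start; may be absent
- stored0: amber sample jar with a white lid, upright cylinder 38 mm diameter, 55 mm tall, 90 g, bottom-heavy; origin at the centre of its underside, z up through the lid. Already stored in one of the pockets; exactly one of the three is present
- stored1: amber sample jar with a white lid, upright cylinder 38 mm diameter, 55 mm tall, 90 g, bottom-heavy; origin at the centre of its underside, z up through the lid. Already stored in one of the pockets; exactly one of the three is present
- stored2: amber sample jar with a white lid, upright cylinder 38 mm diameter, 55 mm tall, 90 g, bottom-heavy; origin at the centre of its underside, z up through the lid. Already stored in one of the pockets; exactly one of the three is present
- spatula: lab spatula, 115 mm long along its x: black square handle 85 x 12 x 12 mm (from -57 to +27 mm), then a steel blade 14 mm wide, 4 mm thick; 40 g; origin on the underside, mid-length; may be absent
- marker: white and red marker pen with a square barrel, 115 mm long along its x, 15 mm wide and high; 30 g; origin on the underside, mid-length; may be absent
- beaker: empty glass beaker, 70 mm diameter, 80 mm high, bystander; origin at the underside
- tape: roll of paper tape lying flat, 90 mm diameter, 20 mm high, bystander; origin at the underside
- washbottle: white wash bottle with a blue spout, 66 mm diameter, 212 mm high, bystander; origin at the underside
- reagent: clear reagent bottle with a blue cap, 72 mm diameter, 150 mm high, bystander; origin at the underside

How it is judged:
On the way, in this order (a step that is already met when the one before it is completed fails the run):
1. the drawer is pulled well open (value of joint cab_drawer0 above 0.1 m), for 0.2 s.
2. with the drawer still open, every jar stands in a pocket and every tool lies in the trough (value of joint cab_drawer0 above 0.08 m and (horizontal distance between jar0 and pocket0 below 0.012 m or horizontal distance between jar0 and pocket1 below 0.012 m or horizontal distance between jar0 and pocket2 below 0.012 m or horizontal distance between jar0 and pocket3 below 0.012 m or horizontal distance between jar0 and pocket4 below 0.012 m) and angle between each of jar0, jar1, jar2, jar3, stored0, stored1, stored2's own z axis and vertical below 0.15 rad and z of jar0 in the frame of pocket0 between -0.008 and 0.008 m and (horizontal distance between jar1 and pocket0 below 0.012 m or horizontal distance between jar1 and pocket1 below 0.012 m or horizontal distance between jar1 and pocket2 below 0.012 m or horizontal distance between jar1 and pocket3 below 0.012 m or horizontal distance between jar1 and pocket4 below 0.012 m) and z of jar1 in the frame of pocket0 between -0.008 and 0.008 m and (horizontal distance between jar2 and pocket0 below 0.012 m or horizontal distance between jar2 and pocket1 below 0.012 m or horizontal distance between jar2 and pocket2 below 0.012 m or horizontal distance between jar2 and pocket3 below 0.012 m or horizontal distance between jar2 and pocket4 below 0.012 m) and z of jar2 in the frame of pocket0 between -0.008 and 0.008 m and (horizontal distance between jar3 and pocket0 below 0.012 m or horizontal distance between jar3 and pocket1 below 0.012 m or horizontal distance between jar3 and pocket2 below 0.012 m or horizontal distance between jar3 and pocket3 below 0.012 m or horizontal distance between jar3 and pocket4 below 0.012 m) and z of jar3 in the frame of pocket0 between -0.008 and 0.008 m and (horizontal distance between stored0 and pocket0 below 0.012 m or horizontal distance between stored0 and pocket1 below 0.012 m or horizontal distance between stored0 and pocket2 below 0.012 m or horizontal distance between stored0 and pocket3 below 0.012 m or horizontal distance between stored0 and pocket4 below 0.012 m) and z of stored0 in the frame of pocket0 between -0.008 and 0.008 m and (horizontal distance between stored1 and pocket0 below 0.012 m or horizontal distance between stored1 and pocket1 below 0.012 m or horizontal distance between stored1 and pocket2 below 0.012 m or horizontal distance between stored1 and pocket3 below 0.012 m or horizontal distance between stored1 and pocket4 below 0.012 m) and z of stored1 in the frame of pocket0 between -0.008 and 0.008 m and (horizontal distance between stored2 and pocket0 below 0.012 m or horizontal distance between stored2 and pocket1 below 0.012 m or horizontal distance between stored2 and pocket2 below 0.012 m or horizontal distance between stored2 and pocket3 below 0.012 m or horizontal distance between stored2 and pocket4 below 0.012 m) and z of stored2 in the frame of pocket0 between -0.008 and 0.008 m and x of spatula in the frame of trough between -0.031 and 0.031 m and y of spatula in the frame of trough between -0.128 and 0.128 m and z of spatula in the frame of trough between -0.01 and 0.03 m and angle between spatula's own x axis and vertical between 1.24 and 1.9 rad and x of marker in the frame of trough between -0.031 and 0.031 m and y of marker in the frame of trough between -0.128 and 0.128 m and z of marker in the frame of trough between -0.01 and 0.03 m and angle between marker's own x axis and vertical between 1.24 and 1.9 rad), for 0.2 s.
At the end, for the whole second after the job is handed in: The drawer is shut to within 6 mm; every jar (white lid too) stands upright within 9 degrees on the floor of a pocket, within 12 mm of its centre; each tool lies in the trough, within 19 degrees of level and under 30 mm above its floor; all at rest (value of joint cab_drawer0 below 0.006 m and (horizontal distance between jar0 and pocket0 below 0.012 m or horizontal distance between jar0 and pocket1 below 0.012 m or horizontal distance between jar0 and pocket2 below 0.012 m or horizontal distance between jar0 and pocket3 below 0.012 m or horizontal distance between jar0 and pocket4 below 0.012 m) and angle between each of jar0, jar1, jar2, jar3, stored0, stored1, stored2's own z axis and vertical below 0.15 rad and z of jar0 in the frame of pocket0 between -0.008 and 0.008 m and (horizontal distance between jar1 and pocket0 below 0.012 m or horizontal distance between jar1 and pocket1 below 0.012 m or horizontal distance between jar1 and pocket2 below 0.012 m or horizontal distance between jar1 and pocket3 below 0.012 m or horizontal distance between jar1 and pocket4 below 0.012 m) and z of jar1 in the frame of pocket0 between -0.008 and 0.008 m and (horizontal distance between jar2 and pocket0 below 0.012 m or horizontal distance between jar2 and pocket1 below 0.012 m or horizontal distance between jar2 and pocket2 below 0.012 m or horizontal distance between jar2 and pocket3 below 0.012 m or horizontal distance between jar2 and pocket4 below 0.012 m) and z of jar2 in the frame of pocket0 between -0.008 and 0.008 m and (horizontal distance between jar3 and pocket0 below 0.012 m or horizontal distance between jar3 and pocket1 below 0.012 m or horizontal distance between jar3 and pocket2 below 0.012 m or horizontal distance between jar3 and pocket3 below 0.012 m or horizontal distance between jar3 and pocket4 below 0.012 m) and z of jar3 in the frame of pocket0 between -0.008 and 0.008 m and (horizontal distance between stored0 and pocket0 below 0.012 m or horizontal distance between stored0 and pocket1 below 0.012 m or horizontal distance between stored0 and pocket2 below 0.012 m or horizontal distance between stored0 and pocket3 below 0.012 m or horizontal distance between stored0 and pocket4 below 0.012 m) and z of stored0 in the frame of pocket0 between -0.008 and 0.008 m and (horizontal distance between stored1 and pocket0 below 0.012 m or horizontal distance between stored1 and pocket1 below 0.012 m or horizontal distance between stored1 and pocket2 below 0.012 m or horizontal distance between stored1 and pocket3 below 0.012 m or horizontal distance between stored1 and pocket4 below 0.012 m) and z of stored1 in the frame of pocket0 between -0.008 and 0.008 m and (horizontal distance between stored2 and pocket0 below 0.012 m or horizontal distance between stored2 and pocket1 below 0.012 m or horizontal distance between stored2 and pocket2 below 0.012 m or horizontal distance between stored2 and pocket3 below 0.012 m or horizontal distance between stored2 and pocket4 below 0.012 m) and z of stored2 in the frame of pocket0 between -0.008 and 0.008 m and x of spatula in the frame of trough between -0.031 and 0.031 m and y of spatula in the frame of trough between -0.128 and 0.128 m and z of spatula in the frame of trough between -0.01 and 0.03 m and angle between spatula's own x axis and vertical between 1.24 and 1.9 rad and x of marker in the frame of trough between -0.031 and 0.031 m and y of marker in the frame of trough between -0.128 and 0.128 m and z of marker in the frame of trough between -0.01 and 0.03 m and angle between marker's own x axis and vertical between 1.24 and 1.9 rad and linear speed of each of jar0, jar1, jar2, jar3, stored0, stored1, stored2, spatula, marker below 0.03 m/s); the robot touches nothing.
It fails at once if the beaker is moved more than 3 cm or tipped (distance of beaker from where it was at the start of the episode above 0.03 m or angle between beaker's own z axis and vertical above 0.35 rad).
It fails at once if the tape is moved more than 3 cm or tipped (distance of tape from where it was at the start of the episode above 0.03 m or angle between tape's own z axis and vertical above 0.35 rad).
It fails at once if the washbottle is moved more than 3 cm or tipped (distance of washbottle from where it was at the start of the episode above 0.03 m or angle between washbottle's own z axis and vertical above 0.35 rad).
It fails at once if the reagent is moved more than 3 cm or tipped (distance of reagent from where it was at the start of the episode above 0.03 m or angle between reagent's own z axis and vertical above 0.35 rad).
Of jar0, jar1, jar2, jar3 only 3 to 4 are there at a start; the rules pass over those that are not, and their reading is None.
Of stored0, stored1, stored2 only 1 to 1 are there at a start; the rules pass over those that are not, and their reading is None.
Of spatula, marker only 1 to 2 are there at a start; the rules pass over those that are not, and their reading is None.
At some moment in a run one of jar0, jar1, jar2, jar3, spatula, marker may be knocked a few centimetres aside while the robot is not near it.
It also fails if it takes over 210 s, if anything falls off the work surface, if the arm or the gripper's body presses on something with over 40 N, if the wrist force passes 120 N, or if a joint passes its speed limit or range.

ROBOT

A 7-joint arm with a two-finger parallel gripper is mounted at the origin on the work surface. World frame = base frame: x ahead of the robot, y to its left, z up, the work surface at z = 0. Lengths are in m, angles in rad, forces in N, time in s.
With the tool pointing down it reaches from about 0.425 to 0.925 m from the base axis. Payload 6.8 kg.
Tool frame: the origin (TCP) lies midway between the tips of the shut fingers; the grasp point (between the pads) lies 19 mm behind it; z points along the fingers, y is the direction in which the jaws open and shut (so a half turn about z gives the same grasp; the last joint's range is limited). The gripper opens to 85 mm and grips with 20 to 120 N. Pads are 22 mm wide; open, the fingers measure 114 mm over their backs; the gripper's body (76 mm by 85 mm) begins 54 mm behind the grasp point. The pads swing forward as they close: fully open they stand 13 mm farther back than shut.
Start: joints at [1.013, 0.477, 0.022, 1.555, -0.011, 1.109, -0.083], TCP at [0.293, -0.608, 0.231] pointing down, gripper open.
Joint ranges: [-2.96, 2.96], [-0.34, 2.1], [-1.41, 1.46], [0.24, 2.44], [-1.37, 4.51], [0.17, 1.92], [-2.96, 2.96]. Speed limits (rad/s): [2.39, 2.39, 3.14, 3.14, 3.14, 3.14, 3.14].

INTERFACE

Orientations are given as a unit quaternion [w, x, y, z].
In Python, from station import status, eyes, workorder gives the robot as it stands. The module is installed in compiled form; this text tells all that it offers.
- The arm moves only by the shell command python3 -m jog 'ROWS' [FORCE]. ROWS is text: rows parted by semicolons, each of 7 numbers parted by spaces: the shift along the tool's x, y, z in m, then the turn, a rotation vector about the tool's x, y, z in degrees, then the finger opening in m, from 0 to 0.0854. In form: dx dy dz rx ry rz jaw; .... A call has 1 to 5 rows; each row is the pose to reach, as a shift and turn from the pose commanded when the call began, along the tool's axes at that moment; what a row does not reach only later rows make up. A row lasts 1/10 s, in which the tool goes at most 50 mm and 8.59 degrees, less where a joint would pass 70% of its speed; a pose out of reach is approached as far as the arm can. A call with a gripper value outside its range is refused whole. The fingers move at their own pace and stop on an object; FORCE is the grip in N (left out, the last holds). Time passes only in rows, so rows that repeat a pose let the fingers close. It gives the time, the measured TCP pose, the force and the opening at its end, in the units of the state.
- status.get_obs(): the state, without advancing time (a new reading comes with each control period).
- eyes.read_camera(name): name is "scene" or "top"; returns a dict with "image" (384x512x3 uint8, red, green, blue), "intrinsics" (3x3 intrinsics, pixels), "position" and "orientation" of the camera in the world. Camera axes: x right, y up, looking along -z (the intrinsics and any distortion apply to the point x, -y, -z); pixel columns grow to the right and rows downward; lengths in m; the calibration is good to about 2 mm. A picture is of the moment at which its call begins. There is no depth.
- workorder.hand_in(): hands the job in, once; it reports no verdict.
The state is a dict: "t": time; "q": joint angles; "joint_vel": joint speeds; "joint_torque": joint torques, N m; "eef_pos": TCP position; "tool_rot": TCP orientation; "contact_force": force on the tool from outside, world axes, zero at the start; "torque": the same for the moment, N m; "gripper_width": opening from 0.0 (shut) to 1.0 (fully open).
Only numpy, scipy, OpenCV 4.12 (cv2) and the standard library are available. Lean on these libraries where they do the work, as an engineer would, in place of code of your own. Each camera call takes 0.05 s, during which the arm holds its last target.

## Working session

There is one attempt and no reset: what is moved stays moved. The work goes in short steps, Python scripts to look and compute and a shell command to move; the robot and the scene stay as the last step left them, time stands still between calls to the robot, and variables do not carry over. Pictures are saved under pics/ and viewed, and the job is handed in when it is done.

```bash
mkdir -p pics; cat > h.py <<'E'
import numpy as np, cv2
from station import status, eyes, workorder
from scipy.spatial.transform import Rotation as R
def rot(q): return R.from_quat([q[1],q[2],q[3],q[0]])
def cam(n,save=None):
    c=eyes.read_camera(n)
    c['R']=rot(c['orientation']).as_matrix(); c['K']=np.array(c['intrinsics']); c['p']=np.array(c['position'])
    if save: cv2.imwrite('pics/'+save+'.png',c['image'][:,:,::-1])
    return c
def ray(c,u,v,z):
    d=np.linalg.inv(c['K'])@np.array([u,v,1.]); d=c['R']@np.array([d[0],-d[1],-d[2]])
    t=(z-c['p'][2])/d[2]; return c['p']+t*d
def proj(c,P):
    x=c['R'].T@(np.array(P)-c['p']); x=c['K']@np.array([x[0],-x[1],-x[2]]); return x[:2]/x[2]
def st():
    s=status.get_obs(); print('t',round(s['t'],2),'p',np.round(s['eef_pos'],4),'F',np.round(s['contact_force'],1),'g',round(float(s['gripper_width']),3),'R',np.round(rot(s['tool_rot']).as_matrix().ravel(),3)); return s
E
python3 - <<'E'
from h import *
for n in('scene','top'):
    c=cam(n,n+'0'); print(n,{k:np.round(v,4) if k!='image' else v.shape for k,v in c.items() if k in('K','position','R')}, c.keys())
s=st(); print(np.round(s['q'],3))
E
```

```text
scene {'position': array([ 1.1893, -0.5438,  1.0391]), 'R': array([[ 6.432e-01, -5.757e-01,  5.048e-01],
       [ 7.657e-01,  4.836e-01, -4.242e-01],
       [ 1.000e-04,  6.593e-01,  7.519e-01]]), 'K': array([[449.0894,   0.    , 256.738 ],
       [  0.    , 449.0894, 188.7603],
       [  0.    ,   0.    ,   1.    ]])} dict_keys(['image', 'intrinsics', 'position', 'orientation', 'R', 'K', 'p'])
top {'position': array([ 0.3912, -0.0081,  1.0673]), 'R': array([[-0.0171,  0.9841, -0.177 ],
       [-0.9998, -0.0156,  0.0094],
       [ 0.0065,  0.1772,  0.9842]]), 'K': array([[352.6401,   0.    , 254.9473],
       [  0.    , 352.6401, 188.9749],
       [  0.    ,   0.    ,   1.    ]])} dict_keys(['image', 'intrinsics', 'position', 'orientation', 'R', 'K', 'p'])
t 0.1 p [ 0.2932 -0.6074  0.2304] F [ 0.2 -0.7  0.1] g 1.001 R [ 0.901  0.435 -0.001  0.435 -0.901  0.001 -0.    -0.002 -1.   ]
[ 1.013  0.478  0.022  1.556 -0.011  1.109 -0.083]
```

```bash
ls .
```

```text
h.py
pics
```

View pics/top0.png

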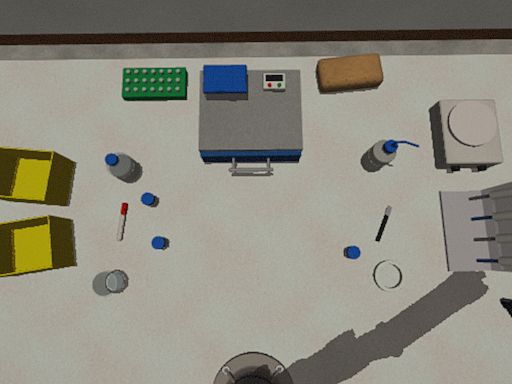

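View pics/scene0.png

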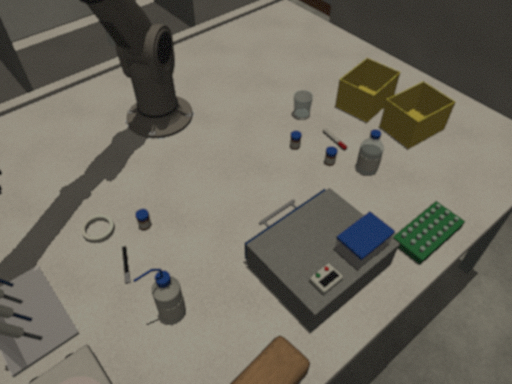

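Top view: three blue lids at (148,199), (159,243) and (353,252), the marker at (122,221), the spatula at (384,223), and the shut drawer's handle at (251,170). The beaker is at (114,282), the tape at (387,275), and the bottles at (122,167) and (380,155).

```bash
cat >> h.py <<'E'
def lids(c,z=0.055,lo=(100,120,60),hi=(125,255,255),amin=25,amax=400):
    hsv=cv2.cvtColor(c['image'],cv2.COLOR_RGB2HSV); m=cv2.inRange(hsv,np.array(lo),np.array(hi))
    n,l,s,ce=cv2.connectedComponentsWithStats(m)
    return [(np.round(ce[i],1),int(s[i,4]),np.round(ray(c,*ce[i],z)[:2],4)) for i in range(1,n) if amin<s[i,4]<amax]
E
python3 - <<'E'
from h import *
t=cam('top','top1'); s=cam('scene','scene1')
for c in(t,s):
    for x in lids(c): print(*x)
    print()
im=t['image']; hsv=cv2.cvtColor(im,cv2.COLOR_RGB2HSV)
for (x0,y0,x1,y1,n) in [(110,195,138,250,'marker'),(365,198,405,250,'spat'),(190,60,315,185,'cab')]:
    cv2.imwrite(f'pics/c_{n}.png',cv2.resize(im[y0:y1,x0:x1,::-1],None,fx=6 if n!='cab' else 5,fy=6 if n!='cab' else 5,interpolation=cv2.INTER_NEAREST))
# black handle of spatula, red cap of marker, white barrel
def pca(m,off,z):
    y,x=np.nonzero(m); P=np.array([ray(t,a+off[0],b+off[1],z)[:2] for a,b in zip(x,y)])
    c=P.mean(0); w,v=np.linalg.eigh(np.cov(P.T)); d=v[:,1]; e=(P-c)@d
    print(len(x),'c',c.round(4),'dir',d.round(3),'ext',e.min().round(4),e.max().round(4))
h=hsv[198:250,365:405]; pca(h[...,2]<60,(365,198),.012)
h=hsv[195:250,110:138]; pca((h[...,1]>120)&((h[...,0]<10)|(h[...,0]>170)),(110,195),.012)
E
```

```text
[394.6 144.9] 145 [ 0.7008 -0.4377]
[110.6 158.9] 106 [0.6703 0.407 ]
[147.2 198.4] 121 [0.5506 0.2949]
[158.  242.4] 132 [0.4237 0.2597]
[353.1 252.1] 133 [ 0.3874 -0.2924]

[375.5 133.4] 44 [0.5939 0.4633]
[295.7 134.9] 53 [0.4317 0.2586]
[331.2 150.9] 56 [0.5577 0.2928]
[141.8 214.4] 91 [ 0.3958 -0.2937]
[162.5 277.8] 127 [ 0.6032 -0.3568]

102 c [ 0.4576 -0.3946] dir [-0.911  0.413] ext -0.041 0.0411
60 c [0.5287 0.377 ] dir [-0.997  0.075] ext -0.016 0.0174
```

```bash
python3 - <<'E'
import cv2,numpy as np
a=[cv2.imread(f'pics/c_{n}.png') for n in('marker','spat','cab')]
H=max(x.shape[0] for x in a)
print([x.shape for x in a])
a=[cv2.copyMakeBorder(x,0,H-x.shape[0],0,8,cv2.BORDER_CONSTANT) for x in a]
o=np.hstack(a); print(o.shape); o=cv2.resize(o,None,fx=.75,fy=.75); cv2.imwrite('pics/crops.png',o)
E
```

```text
[(330, 168, 3), (312, 240, 3), (625, 625, 3)]
(625, 1057, 3)
```

View pics/c_cab.png

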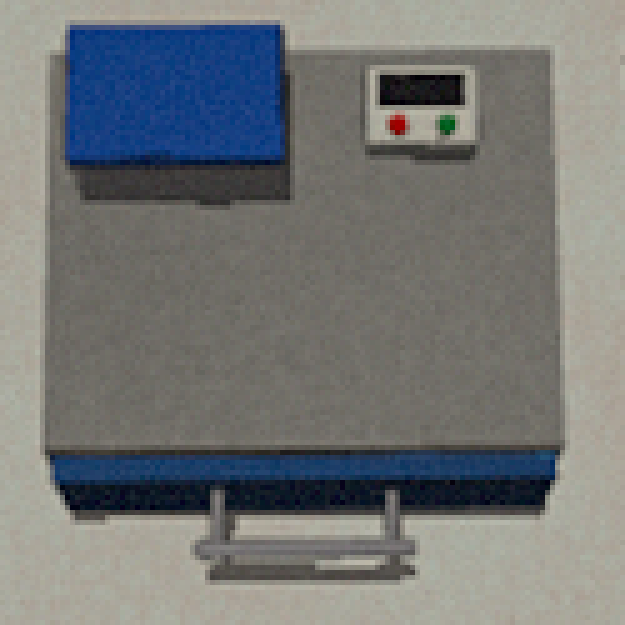

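View pics/c_marker.png

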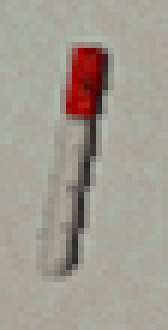

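View pics/c_spat.png

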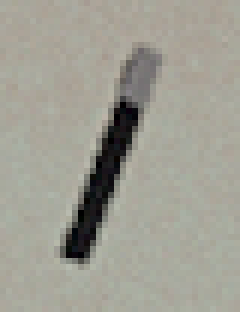

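Crops: the cabinet's top front corners are at px (199,150) and (302.6,150), with the bar centre at (251,169.6). The marker runs from (124.7,203) to (119.7,240.3), and the spatula from (377.5,240.5) to (389.7,206.3).

```bash
python3 - <<'E'
from h import *
c=cam('top')
for n,u,v,z in [('fl',199,150,.1),('fr',302.6,150,.1),('bl',200,70.5,.1),('br',300.3,69.5,.1),('h',251,169.6,.066),('hl',229.5,169.8,.066),('hr',272.8,169.6,.066),('m1',124.7,203,.013),('m2',119.7,240.3,.013),('s1',377.5,240.5,.012),('s2',389.7,206.3,.006),('tape',387,275,.02),('beaker bottom',108,283,.0),('beakertop',116,281,.08)]:
    print(n,ray(c,u,v,z).round(4))
E
```

```text
fl [0.6802 0.1397 0.1   ]
fr [ 0.6757 -0.1549  0.1   ]
bl [0.9245 0.1394 0.1   ]
br [ 0.9237 -0.1582  0.1   ]
h [ 0.6289 -0.0071  0.066 ]
hl [0.6292 0.0555 0.066 ]
hr [ 0.6279 -0.0706  0.066 ]
m1 [0.5442 0.3745 0.013 ]
m2 [0.4332 0.3838 0.013 ]
s1 [ 0.4198 -0.3794  0.012 ]
s2 [ 0.5221 -0.4268  0.006 ]
tape [ 0.3203 -0.3964  0.02  ]
beaker bottom [0.3104 0.4166 0.    ]
beakertop [0.3214 0.3634 0.08  ]
```

```bash
cat >> h.py <<'E'
def go(x,y,z,jaw=0.):
    "shift/turn in the present tool axes to reach world xyz with tool y at yaw 'jaw' deg (half turn free), tool down"
    s=status.get_obs(); A=rot(s['tool_rot']).as_matrix(); p=np.array(s['eef_pos'])
    best=None
    for k in(0,180):
        a=np.radians(jaw+k); yv=np.array([np.cos(a),np.sin(a),0]); zv=np.array([0,0,-1.]); B=np.c_[np.cross(yv,zv),yv,zv]
        r=R.from_matrix(A.T@B).as_rotvec(degrees=True)
        if best is None or np.linalg.norm(r)<np.linalg.norm(best): best=r
    print('t',round(s['t'],2),'p',p.round(4),'F',np.round(s['contact_force'],1),'g',round(float(s['gripper_width']),3),'SHIFT',(A.T@(np.array([x,y,z])-p)).round(4),'TURN',best.round(2))
E
python3 -c "
from h import *
go(.629,-.007,.20,0)"
```

```text
t 0.25 p [ 0.2934 -0.6076  0.2308] F [ 0.2 -0.3 -0.9] g 1.0 SHIFT [ 0.5634 -0.3949  0.0311] TURN [-5.000e-02 -2.000e-02 -6.423e+01]
```

```bash
for i in 1; do python3 -m jog '0.036 -0.025 0.002 0 0 -4 0.03; 0.072 -0.050 0.004 0 0 -8 0.03; 0.108 -0.075 0.006 0 0 -12 0.03; 0.144 -0.10 0.008 0 0 -16 0.03; 0.18 -0.125 0.01 0 0 -20 0.03' 40; done; python3 -c "
from h import *
go(.629,-.007,.20,0)"
```

```text
t: 0.75
eef_pos: [0.4018, -0.4154, 0.2213]
tool_rot: [0.0, 0.921, 0.39, 0.0]
contact_force: [0.7, -0.6, 0.3]
gripper_width: 0.356
t 0.75 p [ 0.4018 -0.4154  0.2213] F [ 0.7 -0.6  0.3] g 0.356 SHIFT [ 0.4515 -0.1209  0.0213] TURN [ 1.000e-02  1.000e-02 -4.407e+01]
```

```bash
python3 -m jog '0.045 -0.012 0.002 0 0 -5 0.03; 0.09 -0.024 0.004 0 0 -10 0.03; 0.135 -0.036 0.006 0 0 -15 0.03; 0.18 -0.048 0.008 0 0 -20 0.03; 0.226 -0.06 0.01 0 0 -25 0.03'; python3 -c "
from h import *
go(.629,-.007,.20,0)"
```

```text
t: 1.25
eef_pos: [0.5164, -0.2118, 0.2114]
tool_rot: [0.0, 0.814, 0.58, -0.0]
contact_force: [0.7, -0.1, -0.6]
gripper_width: 0.353
t 1.25 p [ 0.5164 -0.2118  0.2114] F [ 0.7 -0.1 -0.6] g 0.353 SHIFT [0.2303 0.0396 0.0114] TURN [  0.02   0.02 -19.05]
```

```bash
python3 -m jog '0.046 0.008 0.002 0 0 -4 0.03; 0.092 0.016 0.005 0 0 -8 0.03; 0.138 0.024 0.007 0 0 -12 0.03; 0.184 0.032 0.009 0 0 -16 0.03; 0.230 0.04 0.011 0 0 -19 0.03'; python3 -c "
from h import *
go(.629,-.007,.045,0)
cam('top','t2');cam('scene','s2')"
```

```text
t: 1.75
eef_pos: [0.6301, -0.0077, 0.2003]
tool_rot: [0.0, 0.708, 0.706, -0.0]
contact_force: [0.6, -0.0, 0.4]
gripper_width: 0.349
t 1.75 p [ 0.6301 -0.0077  0.2003] F [ 0.6 -0.   0.4] g 0.349 SHIFT [ 0.0008 -0.0011  0.1553] TURN [ 0.01  0.01 -0.1 ]
```

View pics/s2.png

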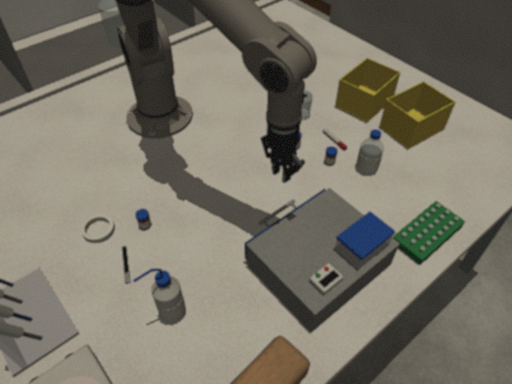

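Scene view: the arm is over the handle (bar at about (283,210)), with nothing disturbed. Next I descend.

```bash
python3 -m jog '0 -0.001 0.04 0 0 0 0.028; 0 -0.001 0.08 0 0 0 0.028; 0 -0.001 0.10 0 0 0 0.028; 0 -0.001 0.12 0 0 0 0.028; 0 -0.001 0.13 0 0 0 0.028'; python3 -m jog '0 0 0.012 0 0 0 0.028; 0 0 0.025 0 0 0 0.028;0 0 0.025 0 0 0 0.0; 0 0 0.025 0 0 0 0.0; 0 0 0.025 0 0 0 0.0' 40; python3 -c "
from h import *
go(.629,-.007,.045,0)
cam('top','t3')"
```

```text
t: 2.35
eef_pos: [0.6271, -0.01, 0.0683]
tool_rot: [-0.001, 0.709, 0.705, -0.001]
contact_force: [0.5, 1.0, 0.1]
gripper_width: 0.329
t: 2.85
eef_pos: [0.6276, -0.0094, 0.0446]
tool_rot: [-0.0, 0.709, 0.706, -0.001]
contact_force: [0.8, 0.2, -12.2]
gripper_width: 0.109
t 2.85 p [ 0.6276 -0.0094  0.0446] F [  0.8   0.2 -12.2] g 0.109 SHIFT [ 0.0024  0.0014 -0.0004] TURN [-0.09  0.01 -0.24]
```

View pics/t3.png

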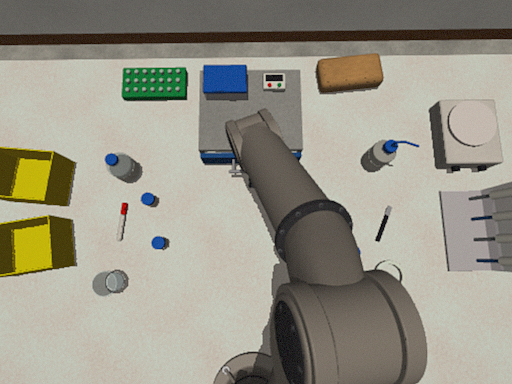

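The gripper holds the bar (opening about 9 mm). Next I pull.

```bash
python3 -m jog '0 -0.015 0 0 0 0 0; 0 -0.035 0 0 0 0 0; 0 -0.055 0 0 0 0 0; 0 -0.075 0 0 0 0 0; 0 -0.095 0 0 0 0 0'; python3 -m jog '0 -0.02 0 0 0 0 0; 0 -0.04 0 0 0 0 0; 0 -0.06 0 0 0 0 0; 0 -0.075 0 0 0 0 0; 0 -0.085 0 0 0 0 0';python3 -m jog '0 0 0 0 0 0 0; 0 0 0 0 0 0 0.028; 0 0 0 0 0 0 0.028; 0 0 0 0 0 0 0.028'; python3 -c "
from h import *
go(.45,-.007,.2,0)"
```

```text
t: 3.4
eef_pos: [0.5319, -0.0089, 0.0447]
tool_rot: [-0.0, 0.709, 0.706, -0.0]
contact_force: [2.1, 0.6, -16.6]
gripper_width: 0.111
t: 3.9
eef_pos: [0.447, -0.0083, 0.0449]
tool_rot: [-0.0, 0.708, 0.706, 0.0]
contact_force: [24.6, -2.2, -35.5]
gripper_width: 0.109
t: 4.3
eef_pos: [0.4502, -0.0085, 0.0463]
tool_rot: [0.001, 0.709, 0.706, 0.001]
contact_force: [0.2, 0.1, 0.4]
gripper_width: 0.33
t 4.3 p [ 0.4502 -0.0085  0.0463] F [0.2 0.1 0.4] g 0.33 SHIFT [ 0.0014  0.0002 -0.1537] TURN [ 0.16  0.   -0.24]
```

```bash
python3 -m jog '0 0 -0.05 0 0 0 0.028; 0 0 -0.10 0 0 0 0.028; -0.04 0 -0.13 0 0 0 0.07; -0.08 -0.01 -0.155 0 0 0 0.085; -0.125 -0.02 -0.155 0 0 0 0.085'; python3 -m jog '-0.05 -0.01 0 0 0 0 0.085; -0.1 -0.02 0 0 0 0 0.085; -0.15 -0.035 0 0 0 0 0.085; -0.16 -0.037 0 0 0 0 0.085; -0.16 -0.037 0 0 0 0 0.085';  python3 -c "
from h import *
go(.389,-.294,.12,0)
c=cam('top','t4');d=cam('scene','s4')
for x in lids(c)+lids(d): print(*x)"
```

```text
t: 4.8
eef_pos: [0.4309, -0.1348, 0.2049]
tool_rot: [0.004, 0.708, 0.706, 0.002]
contact_force: [1.2, -0.3, -0.5]
gripper_width: 0.823
t: 5.3
eef_pos: [0.3896, -0.2961, 0.2008]
tool_rot: [0.001, 0.71, 0.704, -0.0]
contact_force: [-0.3, -0.6, 0.2]
gripper_width: 0.996
t 5.3 p [ 0.3896 -0.2961  0.2008] F [-0.3 -0.6  0.2] g 0.996 SHIFT [ 0.0022 -0.0006  0.0808] TURN [ 0.04  0.07 -0.54]
[394.5 144.9] 149 [ 0.7007 -0.4374]
[110.7 158.9] 105 [0.6702 0.4067]
[249.8 183.1] 248 [ 0.591 -0.003]
[147.3 198.4] 123 [0.5504 0.2947]
[158.  242.4] 132 [0.4237 0.2597]
[353.4 252.1] 127 [ 0.3874 -0.2933]
[375.5 133.4] 44 [0.5939 0.4633]
[295.7 135. ] 54 [0.4317 0.2583]
[331.1 151. ] 59 [0.558 0.292]
[241.8 179.8] 216 [4.729e-01 1.000e-04]
[261.2 215. ] 40 [ 0.6104 -0.0413]
[277.8 210.3] 31 [0.6278 0.005 ]
[162.3 277.9] 141 [ 0.6031 -0.3574]
```

View pics/t4.png

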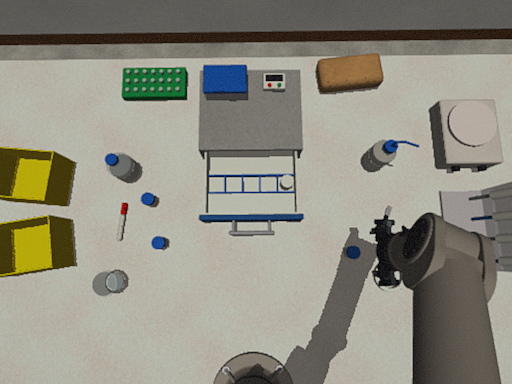

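View pics/s4.png

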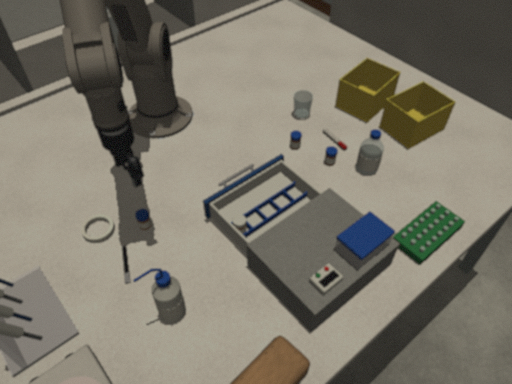

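The drawer is open, and the white lid at top-view (286,182) sits in the rightmost pocket. Now I zoom in on the insert.

```bash
python3 - <<'E'
from h import *
c=cam('top'); im=c['image'][140:245,190:315,::-1]
cv2.imwrite('pics/c5.png',cv2.resize(im,None,fx=6,fy=5.5,interpolation=cv2.INTER_CUBIC)[:600])
for d in(.178,.183,.185):
  print(d,[proj(c,(.769-d,-.008+k*.052,.044)).round(1) for k in(-2,-1,0,1,2)],'bar',proj(c,(.629-d,-.008,.066)).round(1),'panel top front',proj(c,(.664-d,-.008,.088)).round(1))
E
```

```text
0.178 [array([286.7, 183.2]), array([269.1, 183.5]), array([251.5, 183.8]), array([233.9, 184.1]), array([216.3, 184.3])] bar [252.3 230.9] panel top front [252.1 217.8]
0.183 [array([286.7, 184.9]), array([269.1, 185.2]), array([251.6, 185.5]), array([233.9, 185.7]), array([216.3, 186. ])] bar [252.3 232.7] panel top front [252.1 219.6]
0.185 [array([286.7, 185.6]), array([269.2, 185.8]), array([251.6, 186.1]), array([233.9, 186.4]), array([216.3, 186.7])] bar [252.3 233.4] panel top front [252.1 220.3]
```

View pics/c5.png

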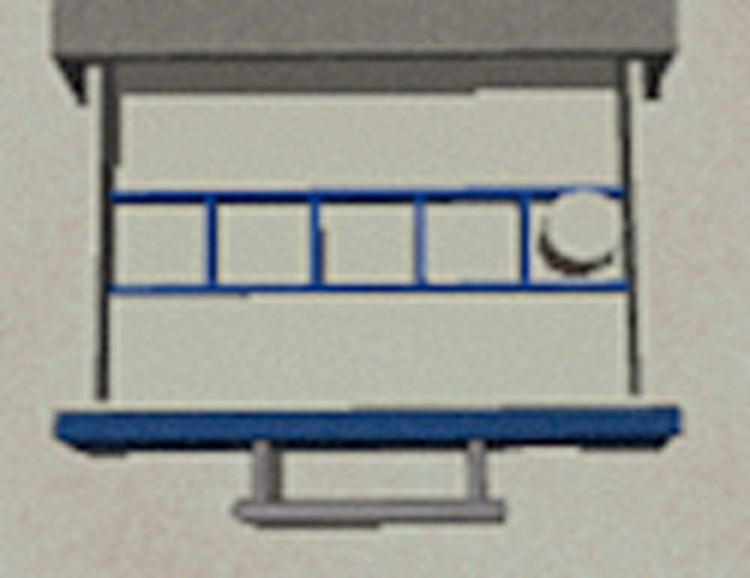

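```bash
python3 - <<'E'
from h import *
c=cam('top')
for u,v,z in [(225.2,192.5,.044),(225.2,175.5,.044),(277.5,192.3,.044),(277.5,175,.044),(242.5,183.7,.044),(260,183.6,.044),(252,233.1,.066),(202,215.8,.088),(301,214.7,.088),(287.2,181.5,.077)]: print(u,v,ray(c,u,v,z).round(4))
E
```

```text
225.2 192.5 [0.5661 0.0698 0.044 ]
225.2 175.5 [0.6173 0.0697 0.044 ]
277.5 192.3 [ 0.5643 -0.0841  0.044 ]
277.5 175 [ 0.6164 -0.0856  0.044 ]
242.5 183.7 [0.5917 0.0187 0.044 ]
260 183.6 [ 0.5912 -0.0331  0.044 ]
252 233.1 [ 0.445  -0.0072  0.066 ]
202 215.8 [0.4939 0.1311 0.088 ]
301 214.7 [ 0.4925 -0.1445  0.088 ]
287.2 181.5 [ 0.5896 -0.1103  0.077 ]
```

```bash
python3 - <<'E'
from h import *
c=cam('scene'); im=c['image'][150:250,195:335,::-1]
cv2.imwrite('pics/c6.png',cv2.resize(im,None,fx=5.7,fy=5.7,interpolation=cv2.INTER_CUBIC))
E
```

```text
(no output)
```

View pics/c6.png

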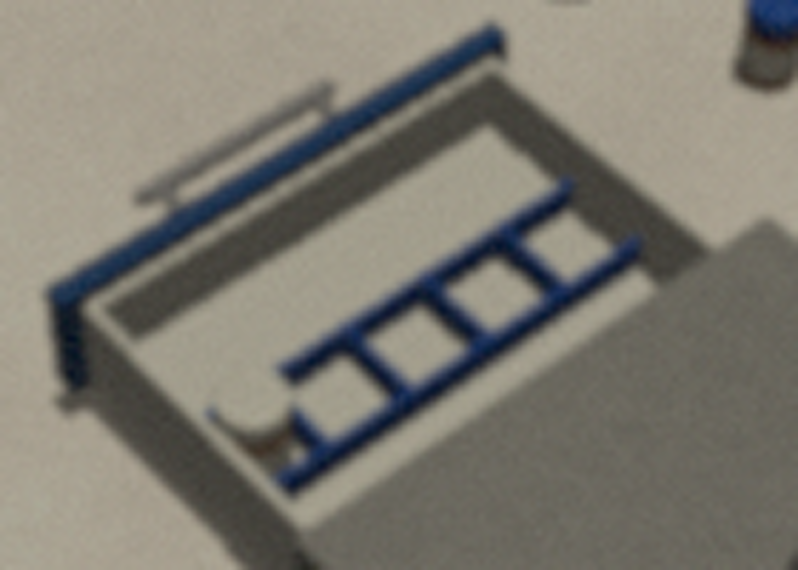

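```bash
python3 - <<'E'
from h import *
c=cam('scene')
for n,u,v,z in [('f',505,236,.044),('f',428,288,.044),('f',352,336,.044),('b',560,288,.044),('b',484,335,.044),('b',405,386,.044),('bar',237,142,.066),('stored lid',256,398,.077)]: print(n,ray(c,195+u/5.7,150+v/5.7,z).round(4))
E
```

```text
f [0.5797 0.0713 0.044 ]
f [0.5804 0.018  0.044 ]
f [ 0.5795 -0.0313  0.044 ]
b [0.6233 0.0691 0.044 ]
b [0.6213 0.0194 0.044 ]
b [ 0.6202 -0.0316  0.044 ]
bar [ 0.4558 -0.0055  0.066 ]
stored lid [ 0.5992 -0.107   0.077 ]
```

Both views put the pocket row at x≈0.590, with pocket y's 0.096, 0.044, -0.007, -0.059 and -0.110 (the last occupied). Next I pick the right-hand jar.

```bash
python3 -m jog '0.002 0 0.04 0 0 0 0.085; 0.002 0 0.08 0 0 0 0.085; 0.002 0 0.12 0 0 0 0.085; 0.002 0 0.16 0 0 0 0.085; 0.002 0 0.18 0 0 0 0.085'; python3 -m jog '0 0 0 0 0 0 0; 0 0 0 0 0 0 0; 0 0 0 0 0 0 0; 0 0 0 0 0 0 0; 0 0 0 0 0 0 0' 40; python3 -c "
from h import *
go(.389,-.294,.12,0)"
```

```text
t: 6.1
eef_pos: [0.3893, -0.2892, 0.0176]
tool_rot: [-0.002, 0.708, 0.706, -0.0]
contact_force: [0.0, 0.4, 0.6]
gripper_width: 0.996
t: 6.6
eef_pos: [0.3915, -0.2918, 0.022]
tool_rot: [0.002, 0.708, 0.706, 0.0]
contact_force: [-0.7, 1.7, 7.0]
gripper_width: 0.435
t 6.6 p [ 0.3915 -0.2918  0.022 ] F [-0.7  1.7  7. ] g 0.435 SHIFT [-0.0024 -0.0022 -0.098 ] TURN [ 0.15  0.09 -0.23]
```

Jar held (37 mm). Lift and carry to the pocket at y=-0.007.

```bash
python3 -m jog '0 0 -0.04 0 0 0 0; 0 0 -0.08 0 0 0 0; 0 0 -0.12 0 0 0 0; 0.03 0.02 -0.135 0 0 0 0; 0.06 0.04 -0.135 0 0 0 0';  python3 -m jog '0.035 0.025 0 0 0 0 0; 0.07 0.05 0 0 0 0 0; 0.105 0.075 0 0 0 0 0; 0.14 0.1 0 0 0 0 0; 0.175 0.125 0 0 0 0 0'; python3 -c "
from h import *
go(.59,-.007,.15,0)"
```

```text
t: 7.1
eef_pos: [0.4324, -0.2328, 0.1592]
tool_rot: [0.004, 0.71, 0.704, 0.001]
contact_force: [1.2, 0.7, -0.9]
gripper_width: 0.429
t: 7.6
eef_pos: [0.5571, -0.0557, 0.1562]
tool_rot: [0.001, 0.709, 0.706, 0.0]
contact_force: [0.9, -0.2, -1.3]
gripper_width: 0.433
t 7.6 p [ 0.5571 -0.0557  0.1562] F [ 0.9 -0.2 -1.3] g 0.433 SHIFT [0.0489 0.0327 0.0062] TURN [ 0.07  0.03 -0.25]
```

```bash
python3 -m jog '0.02 0.015 0 0 0 0 0; 0.04 0.03 0 0 0 0 0; 0.049 0.033 0.02 0 0 0 0; 0.049 0.033 0.05 0 0 0 0; 0.049 0.033 0.065 0 0 0 0';  python3 -m jog '0 0 0 0 0 0 0;0 0 0 0 0 0 0'; python3 -c "
from h import *
go(.59,-.007,.044,0)
cam('scene','s7');cam('top','t7')"
```

```text
t: 8.1
eef_pos: [0.5883, -0.008, 0.0889]
tool_rot: [-0.001, 0.708, 0.706, -0.001]
contact_force: [-0.1, -0.3, -1.1]
gripper_width: 0.436
t: 8.3
eef_pos: [0.5897, -0.0085, 0.091]
tool_rot: [0.0, 0.709, 0.705, 0.0]
contact_force: [0.6, 0.5, -1.2]
gripper_width: 0.437
t 8.3 p [ 0.5897 -0.0085  0.091 ] F [ 0.6  0.5 -1.2] g 0.437 SHIFT [0.0015 0.0003 0.047 ] TURN [ 0.03  0.01 -0.27]
```

View pics/s7.png

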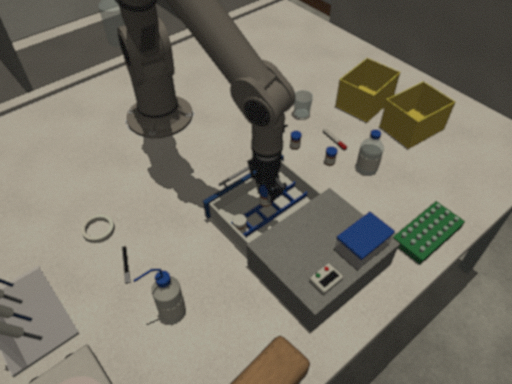

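The jar is held over the third pocket and looks aligned. I lower it in steps and watch the force.

```bash
python3 -m jog '0.001 0 0.01 0 0 0 0; 0.001 0 0.02 0 0 0 0; 0.001 0 0.03 0 0 0 0; 0.001 0 0.037 0 0 0 0; 0.001 0 0.037 0 0 0 0'; python3 -m jog '0 0 0.006 0 0 0 0; 0 0 0.010 0 0 0 0;0 0 0.010 0 0 0 0'
```

```text
t: 8.9
eef_pos: [0.5886, -0.0072, 0.0518]
tool_rot: [-0.001, 0.708, 0.706, -0.001]
contact_force: [-0.4, -1.3, -1.1]
gripper_width: 0.436
t: 9.2
eef_pos: [0.5907, -0.007, 0.044]
tool_rot: [0.001, 0.709, 0.706, 0.001]
contact_force: [1.9, -0.3, 3.3]
gripper_width: 0.433
```

```bash
python3 -m jog '0 0 0 0 0 0 0.055; 0 0 0 0 0 0 0.055; 0 0 -0.03 0 0 0 0.055;0 0 -0.07 0 0 0 0.055; 0 0 -0.115 0 0 0 0.055'; python3 -c "
from h import *
go(.552,.297,.16,0)"
```

```text
t: 9.7
eef_pos: [0.5881, -0.0072, 0.1584]
tool_rot: [-0.001, 0.708, 0.706, -0.001]
contact_force: [1.2, 0.1, 0.3]
gripper_width: 0.644
t 9.7 p [ 0.5881 -0.0072  0.1584] F [1.2 0.1 0.3] g 0.644 SHIFT [ 0.304  -0.0373 -0.0015] TURN [-0.19 -0.   -0.22]
```

```bash
python3 -m jog '0.04 -0.006 0 0 0 0 0.085; 0.08 -0.012 0 0 0 0 0.085; 0.12 -0.018 0 0 0 0 0.085; 0.165 -0.024 0 0 0 0 0.085; 0.21 -0.03 0 0 0 0 0.085'; python3 -c "
from h import *
c=cam('top','t8');d=cam('scene','s8')
print(ray(c,111,159.5,.148).round(3))
for x in lids(c)+lids(d): print(*x)
go(.552,.297,.16,0)"
```

```text
t: 10.2
eef_pos: [0.5597, 0.2042, 0.1582]
tool_rot: [0.0, 0.709, 0.705, -0.0]
contact_force: [1.1, 0.4, -0.3]
gripper_width: 0.997
[0.643 0.368 0.148]
[394.4 144.9] 155 [ 0.7006 -0.4372]
[375.5 133.4] 44 [0.5939 0.4633]
[295.6 135. ] 53 [0.4316 0.258 ]
[331.1 151. ] 59 [0.558  0.2921]
[237.7 182.6] 200 [ 0.4741 -0.0161]
[268.9 207.8] 191 [ 0.605  -0.0081]
[251.  229.4] 28 [ 0.6302 -0.0943]
[162.3 277.9] 140 [ 0.603  -0.3573]
t 10.3 p [0.5576 0.2119 0.1588] F [-0.6  0.1  1.1] g 0.995 SHIFT [ 0.0852 -0.005  -0.0008] TURN [-0.03 -0.29  0.39]
```

View pics/t8.png

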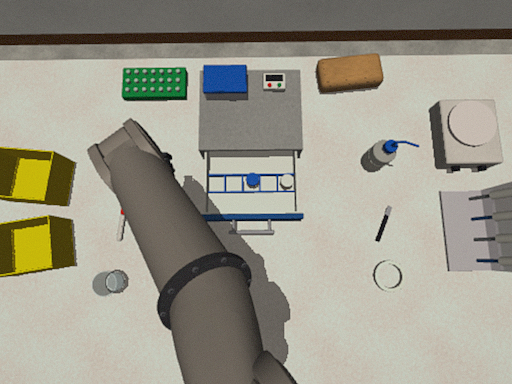

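The first jar now stands in the third pocket at (253,180), level with the white lid. Next is the left rear jar.

```bash
python3 -m jog '0.04 -0.003 0 0 0 0 0.085; 0.085 -0.005 0 0 0 0 0.085; 0.085 -0.005 0.04 0 0 0 0.085; 0.085 -0.005 0.08 0 0 0 0.085; 0.085 -0.005 0.10 0 0 0 0.085'; python3 -m jog '0 0 0.02 0 0 0 0.085; 0 0 0.037 0 0 0 0.085; 0 0 0.037 0 0 0 0; 0 0 0.037 0 0 0 0; 0 0 0.037 0 0 0 0';python3 -m jog '0 0 0 0 0 0 0; 0 0 0 0 0 0 0'; python3 -c "
from h import *
go(.552,.297,.16,0)"
```

```text
t: 10.8
eef_pos: [0.5535, 0.2869, 0.0547]
tool_rot: [-0.001, 0.708, 0.706, -0.002]
contact_force: [-1.3, -0.4, -0.1]
gripper_width: 0.997
t: 11.3
eef_pos: [0.5563, 0.2885, 0.0225]
tool_rot: [0.0, 0.709, 0.706, 0.001]
contact_force: [-2.5, -0.1, 1.2]
gripper_width: 0.508
t: 11.5
eef_pos: [0.5565, 0.2886, 0.0228]
tool_rot: [0.0, 0.709, 0.706, 0.001]
contact_force: [-0.6, -0.4, 5.7]
gripper_width: 0.429
t 11.5 p [0.5565 0.2886 0.0228] F [-0.6 -0.4  5.7] g 0.429 SHIFT [ 0.0085 -0.0042 -0.1372] TURN [ 0.12 -0.07 -0.24]
```

The grip is about 8 mm off centre in y, so I regrip.

```bash
python3 -m jog '0 0 0 0 0 0 0.06; 0 0 0 0 0 0 0.06; 0.008 0 0 0 0 0 0.06; 0.008 0 0 0 0 0 0.06; 0.008 0 0 0 0 0 0'; python3 -m jog '0 0 0 0 0 0 0; 0 0 0 0 0 0 0;0 0 0 0 0 0 0'; python3 -c "
from h import *
go(.552,.297,.16,0)
d=cam('scene','s9')
for x in lids(d): print(*x)
"
```

```text
t: 12.0
eef_pos: [0.5554, 0.2967, 0.0212]
tool_rot: [-0.0, 0.708, 0.706, 0.0]
contact_force: [0.5, 0.0, -0.4]
gripper_width: 0.55
t: 12.3
eef_pos: [0.5556, 0.2962, 0.0214]
tool_rot: [-0.0, 0.709, 0.706, 0.0]
contact_force: [-0.7, 0.9, 0.5]
gripper_width: 0.432
t 12.3 p [0.5556 0.2962 0.0214] F [-0.7  0.9  0.5] g 0.432 SHIFT [ 0.0009 -0.0036 -0.1386] TURN [ 0.01 -0.01 -0.23]
[375.4 133.4] 45 [0.5939 0.463 ]
[295.7 134.9] 53 [0.4317 0.2586]
[244.3 178.7] 238 [0.4742 0.0086]
[268.6 207.7] 183 [ 0.6043 -0.0087]
[162.3 278.1] 136 [ 0.6036 -0.3576]
```

```bash
python3 -m jog '0 0 -0.04 0 0 0 0; 0 0 -0.08 0 0 0 0; 0 0 -0.12 0 0 0 0; -0.02 0.004 -0.135 0 0 0 0; -0.06 0.01 -0.135 0 0 0 0';  python3 -m jog '-0.035 0.006 0 0 0 0 0; -0.07 0.012 0 0 0 0 0; -0.105 0.018 0 0 0 0 0; -0.14 0.0245 0 0 0 0 0; -0.14 0.0245 0 0 0 0 0'; python3 -c "
from h import *
go(.59,.096,.09,0)"
```

```text
t: 12.85
eef_pos: [0.5661, 0.2403, 0.1598]
tool_rot: [0.0, 0.706, 0.708, 0.004]
contact_force: [0.8, -0.7, -2.2]
gripper_width: 0.431
t: 13.35
eef_pos: [0.5901, 0.0879, 0.1555]
tool_rot: [0.001, 0.712, 0.702, -0.002]
contact_force: [-0.4, -0.6, -1.3]
gripper_width: 0.437
t 13.35 p [0.5901 0.0879 0.1555] F [-0.4 -0.6 -1.3] g 0.437 SHIFT [ 0.0084 -0.0002  0.0655] TURN [-0.05  0.27 -0.76]
```

```bash
python3 -m jog '0 0 0.03 0 0 0 0; 0 0 0.06 0 0 0 0; 0 0 0.06 0 0 0 0; 0 0 0.06 0 0 0 0';  python3 -c "
from h import *
go(.59,.096,.045,0)"
```

```text
t: 13.75
eef_pos: [0.5889, 0.0961, 0.0962]
tool_rot: [-0.0, 0.708, 0.706, -0.001]
contact_force: [0.5, -0.5, -0.4]
gripper_width: 0.435
t 13.75 p [0.5889 0.0961 0.0962] F [ 0.5 -0.5 -0.4] g 0.435 SHIFT [-0.      0.0012  0.0512] TURN [-0.08  0.01 -0.21]
```

```bash
python3 -m jog '0 0 0.015 0 0 0 0; 0 0 0.03 0 0 0 0; 0 0 0.042 0 0 0 0; 0 0 0.042 0 0 0 0';python3 -m jog '0 0 0.006 0 0 0 0; 0 0 0.011 0 0 0 0; 0 0 0.011 0 0 0 0'
```

```text
t: 14.15
eef_pos: [0.5978, 0.0972, 0.0611]
tool_rot: [0.005, 0.709, 0.705, 0.007]
contact_force: [0.5, -2.2, 38.5]
gripper_width: 0.436
t: 14.45
eef_pos: [0.5898, 0.096, 0.0431]
tool_rot: [0.0, 0.709, 0.706, 0.0]
contact_force: [1.4, -0.1, 3.2]
gripper_width: 0.43
```

It touched the wall once, then slid down. I check before releasing.

```bash
python3 - <<'E'
from h import *
c=cam('scene'); im=c['image'][130:230,195:335,::-1]
cv2.imwrite('pics/c10.png',cv2.resize(im,None,fx=5.7,fy=5.7,interpolation=cv2.INTER_CUBIC))
go(.59,.096,.045,0)
E
```

```text
t 14.5 p [0.5898 0.096  0.0431] F [ 1.6 -0.2  3.8] g 0.43 SHIFT [-0.      0.0002 -0.0019] TURN [ 0.05 -0.01 -0.22]
```

View pics/c10.png

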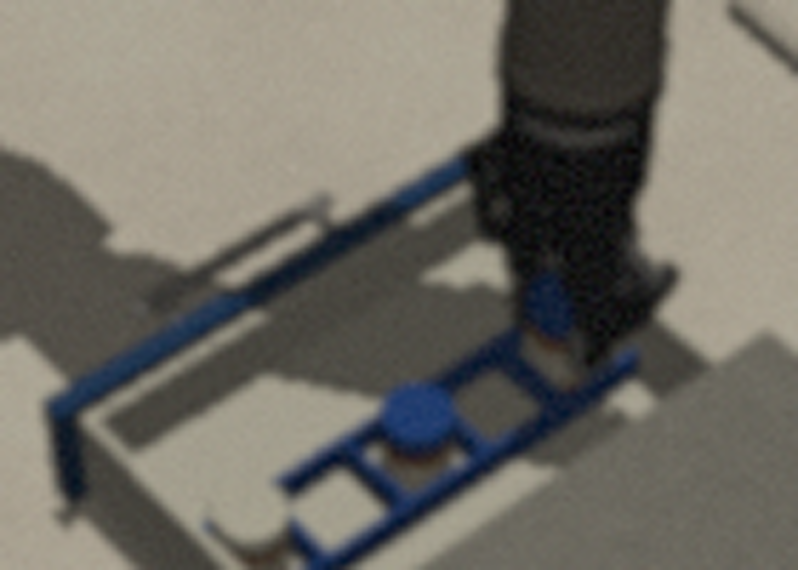

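The jar looks upright inside the left pocket and the drawer has not moved. Release.

```bash
python3 -m jog '0 0 0 0 0 0 0.055; 0 0 0 0 0 0 0.055; 0 0 -0.03 0 0 0 0.055;0 0 -0.07 0 0 0 0.055; 0 0 -0.115 0 0 0 0.055'; python3 -m jog '0.03 -0.03 0 0 0 0 0.085; 0.06 -0.06 0 0 0 0 0.085; 0.09 -0.09 0 0 0 0 0.085; 0.12 -0.12 0 0 0 0 0.085; 0.12 -0.12 0 0 0 0 0.085'; python3 - <<'E'
from h import *
c=cam('scene'); im=c['image'][130:230,195:335,::-1]
cv2.imwrite('pics/c11.png',cv2.resize(im,None,fx=5.7,fy=5.7,interpolation=cv2.INTER_CUBIC))
d=cam('top','t11')
for x in lids(c)+lids(d): print(*x)
go(.426,.261,.1,0)
E
```

```text
t: 15.0
eef_pos: [0.5876, 0.0956, 0.1578]
tool_rot: [-0.001, 0.708, 0.706, -0.002]
contact_force: [1.2, -0.3, -0.8]
gripper_width: 0.644
t: 15.5
eef_pos: [0.4647, 0.2211, 0.1581]
tool_rot: [-0.001, 0.705, 0.709, -0.001]
contact_force: [0.7, -0.1, -0.4]
gripper_width: 0.998
[375.5 133.4] 44 [0.5939 0.4633]
[295.7 135. ] 54 [0.4317 0.2583]
[244.5 177.4] 230 [0.4707 0.0122]
[293.7 182.7] 95 [0.5805 0.1101]
[291.5 196.8] 64 [0.6162 0.068 ]
[267.9 207.2] 178 [ 0.6015 -0.0089]
[249.5 228.6] 28 [ 0.6259 -0.0958]
[162.3 277.9] 137 [ 0.6031 -0.3574]
[394.4 145. ] 153 [ 0.7005 -0.4372]
[110.7 158.9] 106 [0.6703 0.4069]
t 15.6 p [0.4687 0.2169 0.158 ] F [0.3 0.4 1.1] g 0.998 SHIFT [ 0.0441 -0.0427  0.058 ] TURN [-0.05  0.04 -0.07]
```

View pics/c11.png

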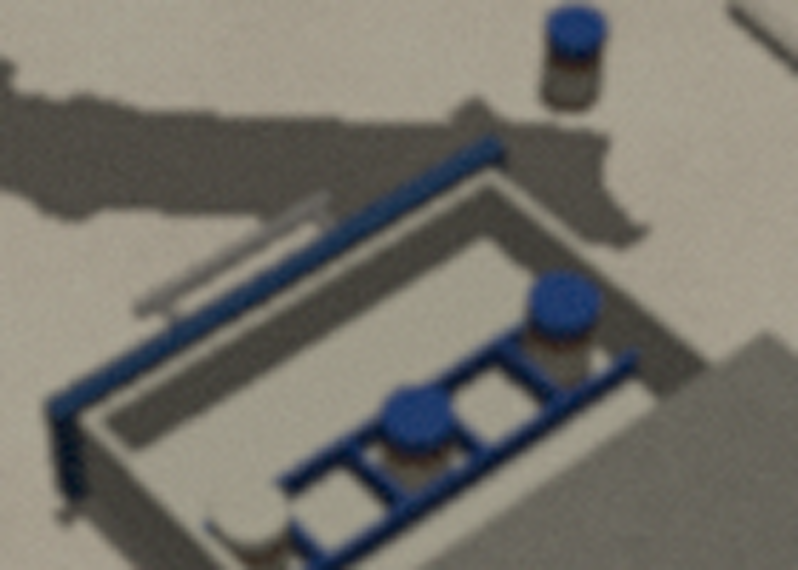

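View pics/t11.png

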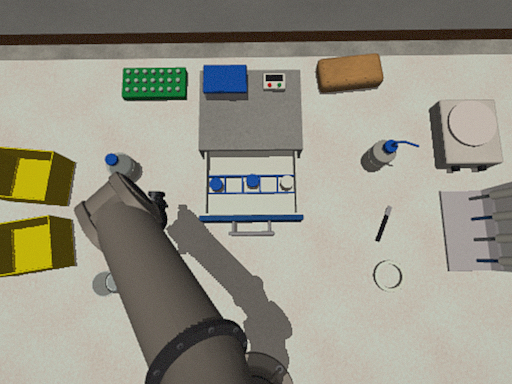

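```bash
python3 - <<'E'
from h import *
c=cam('scene'); im=c['image'][165:215,260:330,::-1]
a=cv2.resize(im,None,fx=8,fy=8,interpolation=cv2.INTER_CUBIC)
d=cam('top'); im=d['image'][165:215,200:305,::-1]
b=cv2.resize(im,None,fx=4,fy=4,interpolation=cv2.INTER_CUBIC)
o=np.zeros((600,560,3),np.uint8); o[:400]=a; o[400:,:420]=b; cv2.imwrite('pics/c12.png',o)
for cc,box in((c,(260,165,330,215)),(d,(200,165,305,215))):
    x0,y0,x1,y1=box; s=cc['image'][y0:y1,x0:x1]
    h=cv2.cvtColor(s,cv2.COLOR_RGB2HSV)
for y in(.096,-.007):
    for z in(.077,.022): print(y,z,'scene',((proj(c,(.59,y,z))-[260,165])*8).round(0),'top',((proj(d,(.59,y,z))-[200,165])*4+[0,400]).round(0))
E
```

```text
0.096 0.077 scene [263. 135.] top [ 61. 470.]
0.096 0.022 scene [254. 234.] top [ 68. 484.]
-0.007 0.077 scene [ 47. 275.] top [205. 468.]
-0.007 0.022 scene [ 44. 373.] top [205. 482.]
```

View pics/c12.png

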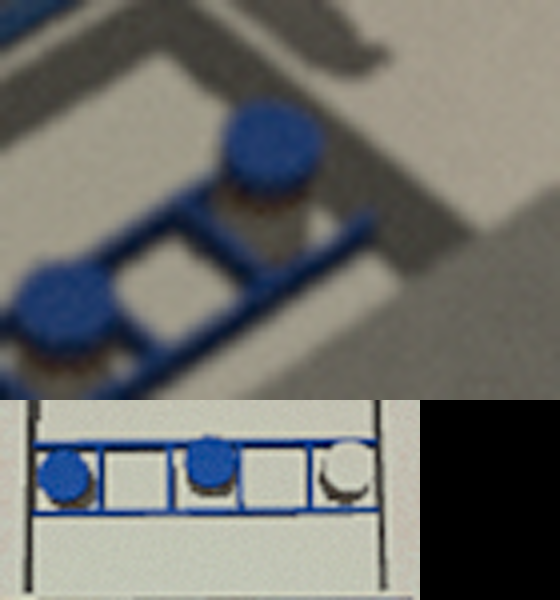

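```bash
python3 - <<'E'
from h import *
c=cam('scene');d=cam('top')
f=lambda P:np.r_[proj(d,P),proj(c,P)]
P0=np.array([.59,.096,.077]); J=np.array([(f(P0+e)-f(P0-e))/.002 for e in np.eye(3)*.001]).T
res=np.r_[(65-61)/4,(473-470)/4,(272-263)/8,(142-135)/8]; resm=np.r_[(211-205)/4,(464-468)/4,(65-47)/8,(300-275)/8]
for r in(res,resm,res-resm): print((np.linalg.lstsq(J,r,rcond=None)[0]*1000).round(1))
E
```

```text
[ 0.5  0.1 -4.4]
[ 6.4 -0.8 -8.5]
[-5.9  0.9  4. ]
```

The third jar is next.

```bash
python3 -m jog '0 0 0 0 0 0 0.085; 0 0 0 0 0 0 0.085'; python3 -c "
from h import *
go(.426,.261,.02,0)"
```

```text
t: 16.0
eef_pos: [0.4702, 0.2158, 0.1582]
tool_rot: [-0.0, 0.709, 0.705, -0.0]
contact_force: [-0.4, 0.4, 0.1]
gripper_width: 0.998
t 16.0 p [0.4702 0.2158 0.1582] F [-0.4  0.4  0.1] g 0.998 SHIFT [ 0.045  -0.0445  0.1382] TURN [-0.01  0.01 -0.31]
```

```bash
python3 -m jog '0.03 -0.03 0 0 0 0 0.085; 0.045 -0.0445 0.02 0 0 0 0.085; 0.045 -0.0445 0.06 0 0 0 0.085; 0.045 -0.0445 0.10 0 0 0 0.085; 0.045 -0.0445 0.137 0 0 0 0.085'; python3 -m jog '0 0 0 0 0 0 0.085; 0 0 0 0 0 0 0; 0 0 0 0 0 0 0; 0 0 0 0 0 0 0; 0 0 0 0 0 0 0' 40;python3 -m jog '0 0 0 0 0 0 0';  python3 -c "
from h import *
go(.59,.044,.16,0)"
```

```text
t: 16.5
eef_pos: [0.4256, 0.2615, 0.0199]
tool_rot: [0.0, 0.709, 0.706, 0.0]
contact_force: [-0.1, -0.2, 0.1]
gripper_width: 0.997
t: 17.0
eef_pos: [0.4268, 0.2622, 0.0232]
tool_rot: [0.001, 0.709, 0.705, 0.002]
contact_force: [-0.7, -0.8, 6.8]
gripper_width: 0.437
t: 17.1
eef_pos: [0.4268, 0.2622, 0.0232]
tool_rot: [0.001, 0.709, 0.706, 0.002]
contact_force: [-1.5, -0.9, 7.8]
gripper_width: 0.432
t 17.1 p [0.4268 0.2622 0.0232] F [-1.5 -0.9  7.8] g 0.432 SHIFT [-0.2173  0.1646 -0.1366] TURN [ 0.17 -0.09 -0.26]
```

```bash
python3 -m jog '0 0 -0.04 0 0 0 0; 0 0 -0.08 0 0 0 0; 0 0 -0.12 0 0 0 0; -0.025 0.02 -0.137 0 0 0 0; -0.055 0.04 -0.137 0 0 0 0';  python3 -m jog '-0.035 0.027 0 0 0 0 0; -0.07 0.053 0 0 0 0 0; -0.105 0.08 0 0 0 0 0; -0.14 0.107 0 0 0 0 0; -0.162 0.1246 0 0 0 0 0'; python3 -m jog '0 0 0.03 0 0 0 0; 0 0 0.06 0 0 0 0; 0 0 0.06 0 0 0 0; 0 0 0.06 0 0 0 0'; python3 -c "
from h import *
go(.59,.044,.044,0)"
```

```text
t: 17.6
eef_pos: [0.4675, 0.2084, 0.163]
tool_rot: [0.001, 0.707, 0.707, 0.004]
contact_force: [-0.1, -0.4, -1.0]
gripper_width: 0.433
t: 18.1
eef_pos: [0.5911, 0.0398, 0.1595]
tool_rot: [0.001, 0.71, 0.704, 0.0]
contact_force: [0.7, 0.7, -1.1]
gripper_width: 0.434
t: 18.5
eef_pos: [0.5892, 0.0441, 0.0993]
tool_rot: [-0.0, 0.708, 0.706, 0.0]
contact_force: [0.4, -0.4, 0.9]
gripper_width: 0.434
t 18.5 p [0.5892 0.0441 0.0993] F [ 0.4 -0.4  0.9] g 0.434 SHIFT [-0.0001  0.0008  0.0553] TURN [ 0.01 -0.01 -0.21]
```

```bash
python3 -m jog '0 0.001 0.015 0 0 0 0; 0 0.001 0.03 0 0 0 0; 0 0.001 0.034 0 0 0 0; 0 0.001 0.038 0 0 0 0; 0 0.001 0.042 0 0 0 0';python3 -m jog '0 0 0.004 0 0 0 0; 0 0 0.008 0 0 0 0;0 0 0.013 0 0 0 0; 0 0 0.013 0 0 0 0'
```

```text
t: 19.0
eef_pos: [0.5904, 0.044, 0.0561]
tool_rot: [0.0, 0.708, 0.706, 0.0]
contact_force: [0.2, 1.1, -1.0]
gripper_width: 0.432
t: 19.4
eef_pos: [0.5931, 0.0439, 0.0453]
tool_rot: [0.002, 0.709, 0.706, 0.002]
contact_force: [1.4, -1.0, 9.0]
gripper_width: 0.43
```

```bash
python3 -m jog '0 0 0 0 0 0 0.055; 0 0 0 0 0 0 0.055; 0 0 -0.03 0 0 0 0.055;0 0 -0.07 0 0 0 0.055; 0 0 -0.115 0 0 0 0.055'; python3 -m jog '0.04 -0.015 -0.01 0 0 4 0.04; 0.08 -0.03 -0.02 0 0 8 0.04; 0.12 -0.045 -0.02 0 0 12 0.04; 0.16 -0.06 -0.02 0 0 16 0.04; 0.2 -0.075 -0.02 0 0 20 0.04'; python3 - <<'E'
from h import *
c=cam('scene'); im=c['image'][150:210,240:330,::-1]
a=cv2.resize(im,None,fx=6,fy=6,interpolation=cv2.INTER_CUBIC)
d=cam('top','t13'); im=d['image'][165:215,200:305,::-1]
b=cv2.resize(im,None,fx=4,fy=4,interpolation=cv2.INTER_CUBIC)
o=np.zeros((560,540,3),np.uint8); o[:360]=a; o[360:,:420]=b; cv2.imwrite('pics/c13.png',o)
cv2.imwrite('pics/s13.png',c['image'][:,:,::-1])
go(.489,.379,.2,85)
E
```

```text
t: 19.9
eef_pos: [0.5889, 0.0438, 0.1582]
tool_rot: [-0.001, 0.708, 0.706, -0.001]
contact_force: [0.4, 0.5, 0.4]
gripper_width: 0.643
t: 20.4
eef_pos: [0.515, 0.2455, 0.1782]
tool_rot: [0.0, 0.821, 0.571, -0.0]
contact_force: [0.6, 1.2, -0.8]
gripper_width: 0.47
t 20.5 p [0.5122 0.2519 0.1785] F [-0.4  0.2 -0.1] g 0.469 SHIFT [ 0.1119 -0.0648 -0.0209] TURN [-2.400e-01 -7.000e-02  7.529e+01]
```

View pics/c13.png

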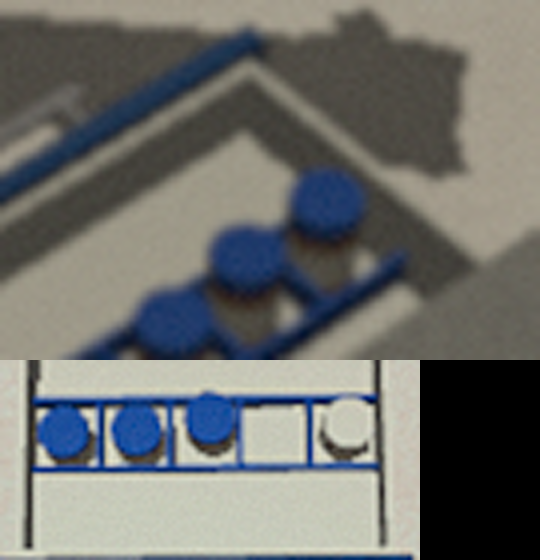

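View pics/s13.png

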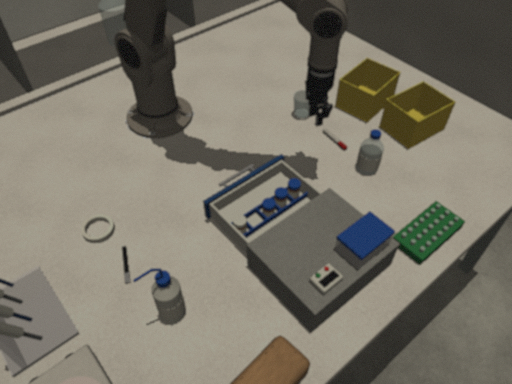

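All three jars stand in pockets and the marker is undisturbed at scene (334,139). Moving to the marker.

```bash
python3 -m jog '0.022 -0.013 0 0 0 8 0.045; 0.045 -0.026 0 0 0 16 0.045; 0.067 -0.039 0 0 0 24 0.045; 0.09 -0.052 0 0 0 32 0.045; 0.112 -0.065 0 0 0 40 0.045'; python3 -m jog '0 0 0 0 0 8 0.045; 0 0 0 0 0 16 0.045; 0 0 0 0 0 24 0.045; 0 0 0 0 0 32 0.045; 0 0 0 0 0 35 0.045';python3 -m jog '0 0 0 0 0 0 0.045;0 0 0 0 0 0 0.045'; python3 - <<'E'
from h import *
c=cam('scene','s14');cam('top','t14')
m1=proj(c,(.5442,.3745,.013));m2=proj(c,(.4332,.3838,.013)); print(m1,m2)
a=c['image'][100:190,280:390,::-1]; cv2.imwrite('pics/c14.png',cv2.resize(a,None,fx=6,fy=6,interpolation=cv2.INTER_CUBIC)); print((m1-[280,100])*6,(m2-[280,100])*6)
go(.489,.379,.003,85)
E
```

```text
t: 21.0
eef_pos: [0.4935, 0.3722, 0.1778]
tool_rot: [0.0, 0.967, 0.254, -0.0]
contact_force: [-0.7, 0.0, 0.3]
gripper_width: 0.525
t: 21.5
eef_pos: [0.4937, 0.3712, 0.1778]
tool_rot: [0.0, 0.999, -0.048, -0.0]
contact_force: [0.7, -1.1, -0.2]
gripper_width: 0.523
t: 21.7
eef_pos: [0.4937, 0.3714, 0.178]
tool_rot: [0.0, 0.999, -0.045, -0.0]
contact_force: [0.0, 0.4, 0.9]
gripper_width: 0.526
[343.7637721  146.79985793] [321.72410531 128.56482249]
[382.58263262 280.79914756] [250.34463186 171.38893492]
t 21.8 p [0.4937 0.3715 0.1781] F [0.6 0.6 0.2] g 0.524 SHIFT [-0.0054 -0.0071  0.1751] TURN [ 0.02  0.02 -0.16]
```

View pics/c14.png

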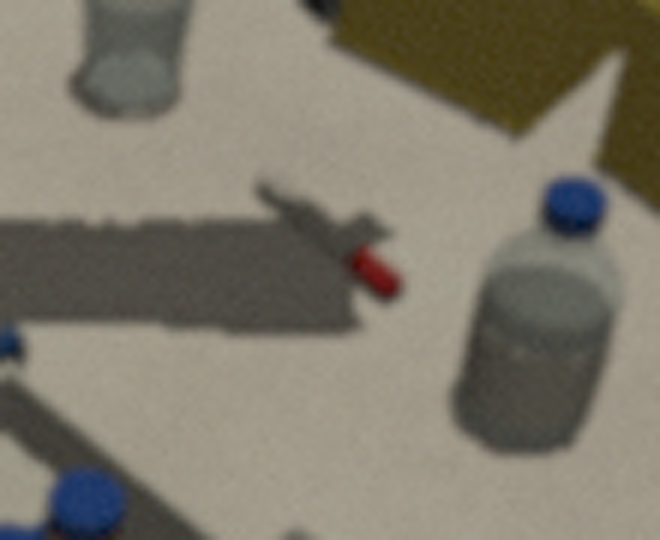

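The marker is unchanged. Descend and grip.

```bash
python3 -m jog '-0.005 -0.007 0.04 0 0 0 0.045; -0.005 -0.007 0.08 0 0 0 0.045; -0.005 -0.007 0.12 0 0 0 0.045; -0.005 -0.007 0.155 0 0 0 0.045; -0.005 -0.007 0.173 0 0 0 0.045'; python3 -m jog '0 0 0 0 0 0 0.045; 0 0 0 0 0 0 0; 0 0 0 0 0 0 0; 0 0 0 0 0 0 0; 0 0 0 0 0 0 0' 40; python3 -c "
from h import *
go(.489,.379,.18,85)"
```

```text
t: 22.3
eef_pos: [0.4879, 0.3777, 0.002]
tool_rot: [0.001, 0.999, -0.045, -0.002]
contact_force: [-0.4, -0.3, -0.3]
gripper_width: 0.524
t: 22.8
eef_pos: [0.4905, 0.3801, 0.0071]
tool_rot: [-0.001, 0.999, -0.046, 0.001]
contact_force: [-0.5, -0.5, 7.1]
gripper_width: 0.159
t 22.8 p [0.4905 0.3801 0.0071] F [-0.5 -0.5  7.1] g 0.159 SHIFT [-0.001   0.0008 -0.1729] TURN [-0.13 -0.13 -0.23]
```

Marker held. Lift, turn the jaws to cabinet x, and carry it to the trough (x≈0.529, y≈0.055).

```bash
python3 -m jog '0 0 -0.04 0 0 0 0; 0 0 -0.08 0 0 0 0; 0 0 -0.12 0 0 -8 0; 0 0 -0.16 0 0 -16 0; 0 0 -0.17 0 0 -24 0'; python3 -m jog '0 0 0 0 0 -8 0; 0 0 0 0 0 -16 0; 0 0 0 0 0 -24 0; 0 0 0 0 0 -32 0; 0 0 0 0 0 -40 0'; python3 -m jog '0 0 0 0 0 -8 0; 0 0 0 0 0 -16 0; 0 0 0 0 0 -24 0; 0 0 0 0 0 -31 0; 0 0 0 0 0 -31 0'; python3 -c "
from h import *
go(.529,.055,.18,0)"
```

```text
t: 23.3
eef_pos: [0.4914, 0.381, 0.1812]
tool_rot: [-0.002, 0.986, 0.166, 0.004]
contact_force: [0.4, 0.1, -1.0]
gripper_width: 0.157
t: 23.8
eef_pos: [0.4894, 0.379, 0.1758]
tool_rot: [0.0, 0.87, 0.493, 0.0]
contact_force: [-0.2, 0.0, 0.1]
gripper_width: 0.157
t: 24.3
eef_pos: [0.4895, 0.3789, 0.1756]
tool_rot: [0.0, 0.708, 0.706, 0.0]
contact_force: [-0.9, -1.0, 0.3]
gripper_width: 0.16
t 24.3 p [0.4895 0.3789 0.1756] F [-0.9 -1.   0.3] g 0.16 SHIFT [-0.3237  0.0405 -0.0044] TURN [ 0.01 -0.   -0.18]
```

```bash
python3 -m jog '-0.04 0.005 0 0 0 0 0; -0.08 0.01 0 0 0 0 0; -0.12 0.015 0 0 0 0 0; -0.16 0.02 0 0 0 0 0; -0.20 0.025 0 0 0 0 0'; python3 -m jog '-0.04 0.005 0 0 0 0 0; -0.08 0.01 0 0 0 0 0; -0.11 0.013 0 0 0 0 0; -0.124 0.0155 0 0 0 0 0; -0.124 0.0155 0 0 0 0 0'; python3 -m jog '0 0 0.03 0 0 0 0; 0 0 0.06 0 0 0 0; 0 0 0.06 0 0 0 0; 0 0 0.06 0 0 0 0';python3 -c "
from h import *
go(.529,.055,.042,0)
cam('scene','s15'); c=cam('top','t15')"
```

```text
t: 24.8
eef_pos: [0.5137, 0.1774, 0.1757]
tool_rot: [0.0, 0.71, 0.704, 0.0]
contact_force: [0.7, -0.6, -0.1]
gripper_width: 0.16
t: 25.3
eef_pos: [0.529, 0.0531, 0.1755]
tool_rot: [0.0, 0.711, 0.704, -0.0]
contact_force: [0.5, 0.9, 0.4]
gripper_width: 0.16
t: 25.7
eef_pos: [0.5284, 0.057, 0.1156]
tool_rot: [-0.001, 0.708, 0.706, 0.0]
contact_force: [0.8, 1.0, 0.4]
gripper_width: 0.16
t 25.7 p [0.5284 0.057  0.1156] F [0.8 1.  0.4] g 0.16 SHIFT [-0.0021  0.0006  0.0736] TURN [-0.04 -0.05 -0.12]
```

View pics/s15.png

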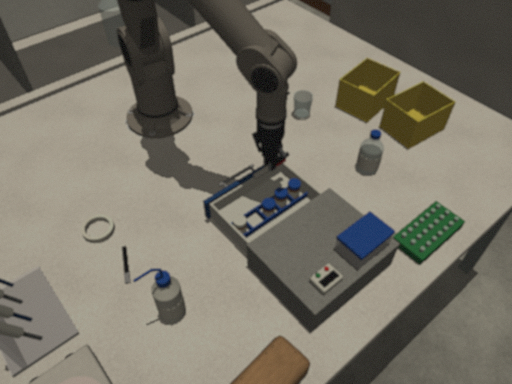

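```bash
python3 -m jog '-0.004 0 0.02 0 0 0 0; -0.004 0 0.04 0 0 0 0; -0.004 0 0.055 0 0 0 0; -0.004 0 0.063 0 0 0 0; -0.004 0 0.068 0 0 0 0'; python3 -m jog '0 0 0.003 0 0 0 0; 0 0 0.006 0 0 0 0;0 0 0.006 0 0 0 0'
```

```text
t: 26.3
eef_pos: [0.5289, 0.0514, 0.0473]
tool_rot: [0.0, 0.708, 0.706, 0.0]
contact_force: [0.1, 0.5, -1.2]
gripper_width: 0.159
t: 26.6
eef_pos: [0.5333, 0.0513, 0.0453]
tool_rot: [0.003, 0.709, 0.705, 0.003]
contact_force: [0.8, -2.4, 23.2]
gripper_width: 0.156
```

```bash
python3 -m jog '0 0 -0.002 0 0 0 0.028; 0 0 -0.002 0 0 0 0.028; 0 0 -0.04 0 0 0 0.028;0 0 -0.08 0 0 0 0.028; 0 0 -0.12 0 0 0 0.028'; python3 -m jog '-0.04 0 -0.02 0 0 0 0.04; -0.08 -0.01 -0.02 0 0 0 0.04; -0.12 -0.015 -0.02 0 0 0 0.04; -0.16 -0.02 -0.02 0 0 0 0.045; -0.2 -0.025 -0.02 0 0 0 0.045'; python3 - <<'E'
from h import *
c=cam('scene','s16'); im=c['image'][140:240,195:335,::-1]
cv2.imwrite('pics/c16.png',cv2.resize(im,None,fx=5.7,fy=5.7,interpolation=cv2.INTER_CUBIC))
d=cam('top','t16')
go(.471,-.403,.2,65)
E
```

```text
t: 27.1
eef_pos: [0.5281, 0.0512, 0.1627]
tool_rot: [-0.0, 0.708, 0.706, -0.0]
contact_force: [0.9, -0.2, 0.2]
gripper_width: 0.331
t: 27.6
eef_pos: [0.5022, -0.1503, 0.1816]
tool_rot: [0.0, 0.708, 0.706, 0.0]
contact_force: [0.4, 0.2, -0.5]
gripper_width: 0.527
t 27.7 p [ 0.5011 -0.1555  0.1811] F [-0.4  0.3 -0.8] g 0.525 SHIFT [-0.2479 -0.0268 -0.0181] TURN [ -0.15   0.1  -65.76]
```

View pics/c16.png

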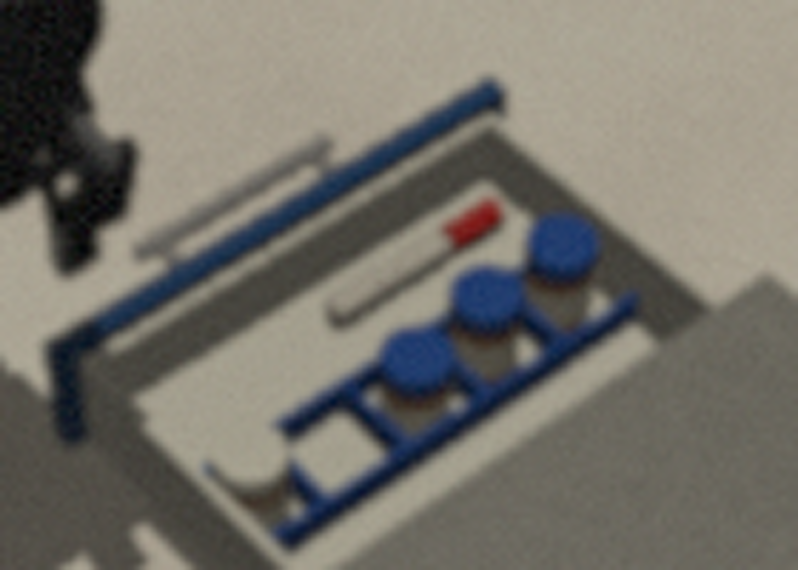

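View pics/t16.png

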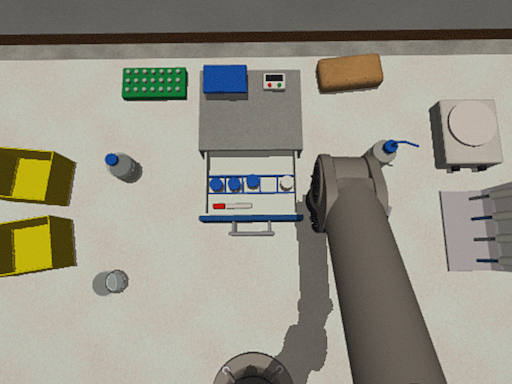

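Marker lies flat in the trough, the red end at scene (281,178), and all jars are upright. Now the spatula.

```bash
python3 -m jog '-0.05 -0.006 -0.005 0 0 -5 0.045; -0.1 -0.012 -0.01 0 0 -13 0.045; -0.15 -0.018 -0.015 0 0 -21 0.045; -0.195 -0.024 -0.018 0 0 -29 0.045; -0.24 -0.03 -0.018 0 0 -37 0.045'; python3 -m jog '0 0 0 0 0 -8 0.045; 0 0 0 0 0 -16 0.045; 0 0 0 0 0 -24 0.045; 0 0 0 0 0 -28.5 0.045; 0 0 0 0 0 -28.5 0.045'; python3 - <<'E'
from h import *
c=cam('scene')
m1=proj(c,(.4198,-.3794,.012));m2=proj(c,(.5221,-.4268,.006))
a=c['image'][200:320,70:200,::-1]; cv2.imwrite('pics/c17.png',cv2.resize(a,None,fx=5,fy=5,interpolation=cv2.INTER_CUBIC)); print((m1-[70,200])*5,(m2-[70,200])*5)
go(.464,-.400,.004,65)
E
```

```text
t: 28.2
eef_pos: [0.4718, -0.3904, 0.2001]
tool_rot: [0.001, 0.445, 0.895, -0.0]
contact_force: [-0.3, 0.2, 0.5]
gripper_width: 0.526
t: 28.7
eef_pos: [0.4721, -0.388, 0.1992]
tool_rot: [-0.0, 0.214, 0.977, 0.0]
contact_force: [-0.4, 0.0, -0.1]
gripper_width: 0.525
[259.94914624 226.14455458] [277.97504635 408.04834946]
t 28.75 p [ 0.472  -0.3881  0.1993] F [-1.  -0.8  0. ] g 0.524 SHIFT [ 0.0023 -0.0143  0.1952] TURN [ 0.03 -0.02  0.2 ]
```

View pics/c17.png

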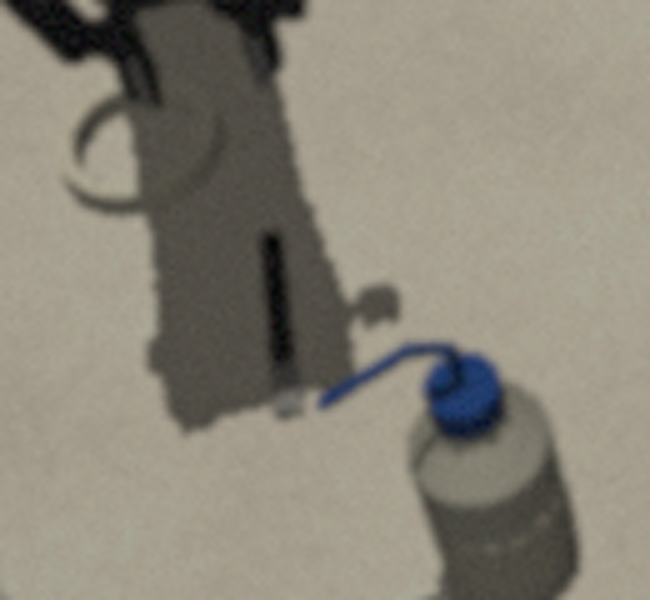

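The spatula is unchanged. Descend and grip.

```bash
python3 -m jog '0.002 -0.014 0.045 0 0 0 0.045; 0.002 -0.014 0.09 0 0 0 0.045; 0.002 -0.014 0.135 0 0 0 0.045; 0.002 -0.014 0.175 0 0 0 0.045; 0.002 -0.014 0.194 0 0 0 0.045'; python3 -m jog '0 0 0 0 0 0 0.045; 0 0 0 0 0 0 0; 0 0 0 0 0 0 0; 0 0 0 0 0 0 0; 0 0 0 0 0 0 0' 40; python3 -c "
from h import *
go(.464,-.4,.18,65)"
```

```text
t: 29.25
eef_pos: [0.4623, -0.3989, 0.0015]
tool_rot: [-0.002, 0.215, 0.977, 0.001]
contact_force: [0.4, 0.6, -0.8]
gripper_width: 0.528
t: 29.75
eef_pos: [0.4656, -0.4014, 0.0073]
tool_rot: [0.002, 0.214, 0.977, -0.001]
contact_force: [0.1, 0.2, 7.0]
gripper_width: 0.12
t 29.75 p [ 0.4656 -0.4014  0.0073] F [0.1 0.2 7. ] g 0.12 SHIFT [ 0.0014  0.0005 -0.1727] TURN [-0.04  0.2   0.25]
```

Held. Lift and turn back.

```bash
python3 -m jog '0 0 -0.04 0 0 0 0; 0 0 -0.08 0 0 0 0; 0 0 -0.12 0 0 8 0; 0 0 -0.16 0 0 16 0; 0 0 -0.17 0 0 24 0'; python3 -m jog '0 0 0 0 0 8 0; 0 0 0 0 0 16 0; 0 0 0 0 0 24 0; 0 0 0 0 0 32 0; 0 0 0 0 0 40 0'; python3 -m jog '0 0 0 0 0 1.3 0; 0 0 0 0 0 1.3 0'; python3 -c "
from h import *
go(.529,-.061,.18,0)"
```

```text
t: 30.25
eef_pos: [0.4665, -0.4021, 0.1813]
tool_rot: [0.004, 0.415, 0.91, -0.001]
contact_force: [0.9, -0.6, -0.9]
gripper_width: 0.119
t: 30.75
eef_pos: [0.4641, -0.4006, 0.176]
tool_rot: [0.0, 0.701, 0.713, 0.0]
contact_force: [-0.1, 0.6, -0.9]
gripper_width: 0.118
t: 30.95
eef_pos: [0.4642, -0.4006, 0.1758]
tool_rot: [0.0, 0.706, 0.708, -0.0]
contact_force: [0.6, -0.1, -0.0]
gripper_width: 0.12
t 30.95 p [ 0.4642 -0.4006  0.1758] F [ 0.6 -0.1 -0. ] g 0.12 SHIFT [ 0.3394  0.0655 -0.0044] TURN [0.02 0.03 0.12]
```

```bash
python3 -m jog '0.04 0.008 0 0 0 0 0; 0.08 0.016 0 0 0 0 0; 0.12 0.024 0 0 0 0 0; 0.16 0.032 0 0 0 0 0; 0.20 0.04 0 0 0 0 0'; python3 -m jog '0.04 0.008 0 0 0 0 0; 0.08 0.016 0 0 0 0 0; 0.11 0.02 0 0 0 0 0; 0.139 0.0255 0 0 0 0 0; 0.139 0.0255 0 0 0 0 0'; python3 -m jog '0 0 0.03 0 0 0 0; 0 0 0.06 0 0 0 0; 0 0 0.06 0 0 0 0; 0 0 0.06 0 0 0 0';python3 - <<'E'
from h import *
go(.529,-.061,.045,0)
c=cam('scene'); im=c['image'][140:240,195:335,::-1]
cv2.imwrite('pics/c18.png',cv2.resize(im,None,fx=5.7,fy=5.7,interpolation=cv2.INTER_CUBIC))
E
```

```text
t: 31.45
eef_pos: [0.5044, -0.1992, 0.1756]
tool_rot: [0.0, 0.706, 0.708, 0.0]
contact_force: [0.4, -1.0, -0.2]
gripper_width: 0.122
t: 31.95
eef_pos: [0.5307, -0.0564, 0.1759]
tool_rot: [-0.0, 0.704, 0.71, 0.001]
contact_force: [-0.3, 0.0, 0.0]
gripper_width: 0.12
t: 32.35
eef_pos: [0.5297, -0.0622, 0.1156]
tool_rot: [-0.0, 0.707, 0.707, -0.0]
contact_force: [-0.2, 0.3, -0.5]
gripper_width: 0.121
t 32.35 p [ 0.5297 -0.0622  0.1156] F [-0.2  0.3 -0.5] g 0.121 SHIFT [ 0.0012 -0.0007  0.0706] TURN [-0.05 -0.    0.01]
```

View pics/c18.png

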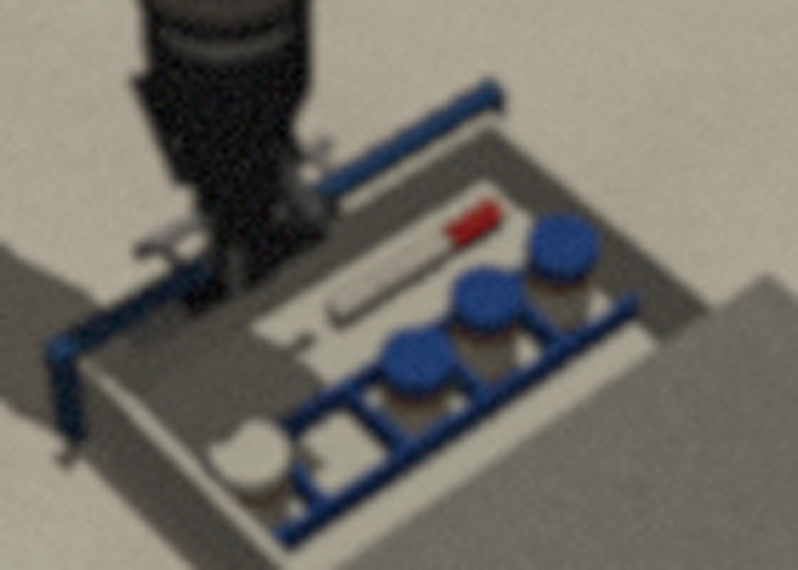

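```bash
python3 -m jog '0 -0.001 0.02 0 0 0 0; 0 -0.001 0.04 0 0 0 0; 0 -0.001 0.055 0 0 0 0; 0 -0.001 0.063 0 0 0 0; 0 -0.001 0.068 0 0 0 0'; python3 -m jog '0 0 0.002 0 0 0 0; 0 0 0.004 0 0 0 0;0 0 0.004 0 0 0 0'
```

```text
t: 32.9
eef_pos: [0.5292, -0.0617, 0.0473]
tool_rot: [0.0, 0.707, 0.707, 0.0]
contact_force: [-0.6, 0.3, -0.2]
gripper_width: 0.117
t: 33.2
eef_pos: [0.5291, -0.0617, 0.0436]
tool_rot: [0.0, 0.707, 0.707, 0.0]
contact_force: [-0.1, -0.4, 0.3]
gripper_width: 0.12
```

```bash
python3 -m jog '0 0 0.002 0 0 0 0; 0 0 0.002 0 0 0 0.028; 0 0 0.001 0 0 0 0.028; 0 0 -0.04 0 0 0 0.028; 0 0 -0.08 0 0 0 0.028'; python3 -m jog '0 -0.02 -0.04 0 0 0 0.028; 0 -0.05 -0.06 0 0 0 0.028; 0 -0.1 -0.06 0 0 0 0.028; -0.04 -0.1 -0.06 0 0 0 0.028; -0.09 -0.1 -0.06 0 0 0 0.028';python3 -m jog '-0.05 0 0 0 0 0 0.028; -0.1 0 0 0 0 0 0.028; -0.1 0 0 0 0 0 0.028'; python3 - <<'E'
from h import *
go(.447,-.007,.2,0)
c=cam('scene','s19'); im=c['image'][140:240,195:335,::-1]
cv2.imwrite('pics/c19.png',cv2.resize(im,None,fx=5.7,fy=5.7,interpolation=cv2.INTER_CUBIC))
d=cam('top','t19'); im=d['image'][140:245,190:315,::-1]
cv2.imwrite('pics/d19.png',cv2.resize(im,None,fx=5.5,fy=5.5,interpolation=cv2.INTER_CUBIC))
E
```

```text
t: 33.7
eef_pos: [0.5289, -0.0614, 0.1241]
tool_rot: [-0.001, 0.707, 0.707, -0.0]
contact_force: [0.2, -0.4, -0.6]
gripper_width: 0.325
t: 34.2
eef_pos: [0.4276, -0.1507, 0.1841]
tool_rot: [0.001, 0.705, 0.709, 0.0]
contact_force: [1.8, 0.9, 0.1]
gripper_width: 0.329
t: 34.5
eef_pos: [0.4276, -0.259, 0.1837]
tool_rot: [0.002, 0.711, 0.703, -0.001]
contact_force: [0.0, 0.2, -1.2]
gripper_width: 0.327
t 34.5 p [ 0.4276 -0.259   0.1837] F [ 0.   0.2 -1.2] g 0.327 SHIFT [ 0.2522  0.0167 -0.0171] TURN [ 0.06  0.19 -0.61]
```

View pics/c19.png

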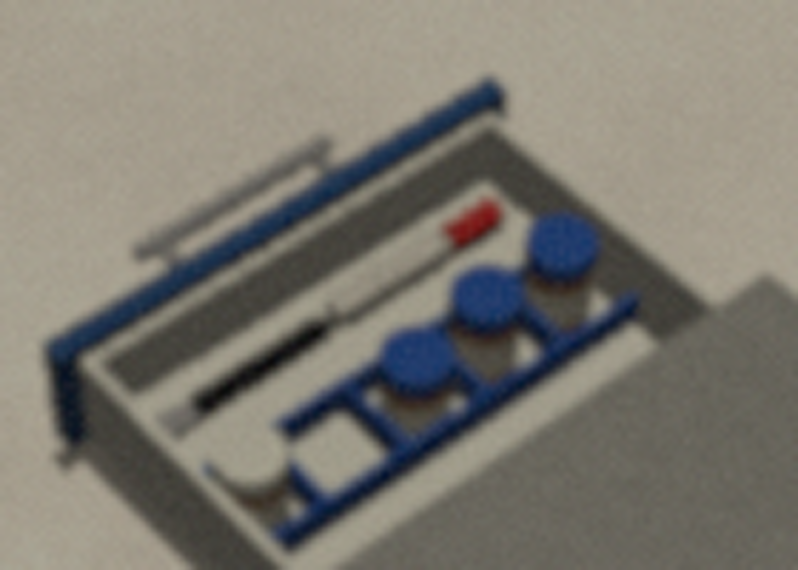

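View pics/d19.png

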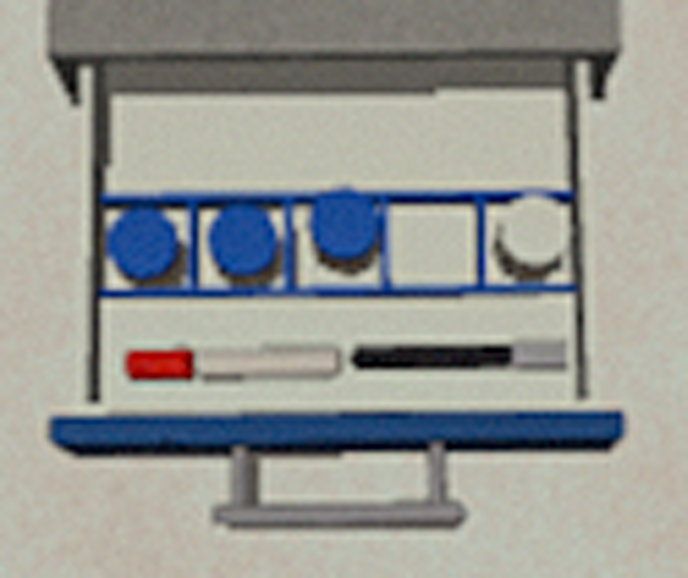

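View pics/t19.png

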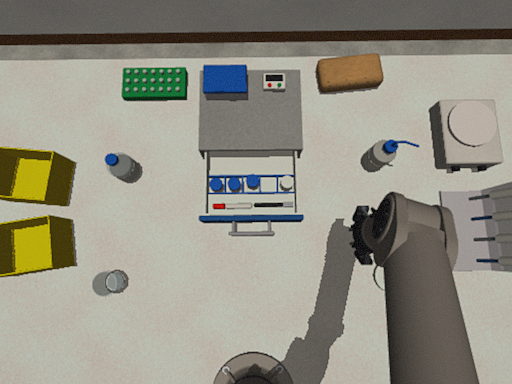

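The tools lie end to end in the trough and all four jars stand upright. No other object has moved. Next I regrip the bar and shut the drawer.

```bash
python3 -m jog '0.05 0.003 0 0 0 0 0.028; 0.1 0.006 0 0 0 0 0.028; 0.15 0.01 0 0 0 0 0.028; 0.2 0.015 0 0 0 0 0.028; 0.25 0.02 0 0 0 0 0.028';python3 -m jog '0 0 0 0 0 0 0.028; 0 0 0 0 0 0 0.028'; python3 - <<'E'
from h import *
go(.448,-.008,.045,0)
E
```

```text
t: 35.1
eef_pos: [0.448, 0.0012, 0.1837]
tool_rot: [0.0, 0.706, 0.708, 0.0]
contact_force: [1.8, 0.7, 1.2]
gripper_width: 0.329
t: 35.3
eef_pos: [0.4483, 0.0001, 0.1835]
tool_rot: [0.0, 0.705, 0.709, 0.0]
contact_force: [0.1, 0.2, 0.4]
gripper_width: 0.328
t 35.3 p [4.483e-01 1.000e-04 1.835e-01] F [0.1 0.2 0.4] g 0.328 SHIFT [-0.0081 -0.0003  0.1385] TURN [ 0.01 -0.    0.32]
```

```bash
python3 -m jog '-0.008 0 0.04 0 0 0 0.028; -0.008 0 0.075 0 0 0 0.028; -0.008 0 0.09 0 0 0 0.028; -0.008 0 0.105 0 0 0 0.028; -0.008 0 0.115 0 0 0 0.028'; python3 -m jog '0 0 0.012 0 0 0 0.028; 0 0 0.023 0 0 0 0.028; 0 0 0.023 0 0 0 0;0 0 0.023 0 0 0 0;0 0 0.023 0 0 0 0' 30
```

```text
t: 35.8
eef_pos: [0.4478, -0.0115, 0.0672]
tool_rot: [-0.0, 0.708, 0.706, -0.001]
contact_force: [-1.3, -0.5, -0.4]
gripper_width: 0.328
t: 36.3
eef_pos: [0.4494, -0.0106, 0.0455]
tool_rot: [0.0, 0.707, 0.707, 0.0]
contact_force: [0.8, -1.2, 1.4]
gripper_width: 0.117
```

```bash
python3 -m jog '0 0.005 0 0 0 0 0; 0 0.015 0 0 0 0 0; 0 0.03 0 0 0 0 0; 0 0.045 0 0 0 0 0; 0 0.06 0 0 0 0 0'; python3 -m jog '0 0.015 0 0 0 0 0; 0 0.03 0 0 0 0 0; 0 0.045 0 0 0 0 0; 0 0.06 0 0 0 0 0; 0 0.075 0 0 0 0 0'; python3 -m jog '0 0.015 0 0 0 0 0; 0 0.025 0 0 0 0 0; 0 0.033 0 0 0 0 0; 0 0.04 0 0 0 0 0; 0 0.043 0 0 0 0 0'; python3 -m jog '0 0.002 0 0 0 0 0; 0 0.002 0 0 0 0 0'
```

```text
t: 36.8
eef_pos: [0.5089, -0.0109, 0.0455]
tool_rot: [-0.0, 0.707, 0.707, -0.001]
contact_force: [-1.4, -0.9, 4.8]
gripper_width: 0.116
t: 37.3
eef_pos: [0.584, -0.0113, 0.0455]
tool_rot: [0.0, 0.707, 0.707, -0.001]
contact_force: [-1.3, -2.7, 5.7]
gripper_width: 0.116
t: 37.8
eef_pos: [0.6273, -0.0116, 0.0455]
tool_rot: [0.0, 0.708, 0.707, -0.0]
contact_force: [-1.2, -3.1, 6.6]
gripper_width: 0.112
t: 38.0
eef_pos: [0.6292, -0.0116, 0.0455]
tool_rot: [0.001, 0.708, 0.707, -0.0]
contact_force: [0.1, -4.1, 4.2]
gripper_width: 0.11
```

```bash
python3 -m jog '0 0.002 0 0 0 0 0; 0 0.003 0 0 0 0 0'; python3 -m jog '0 0.002 0 0 0 0 0; 0 0.002 0 0 0 0 0'; python3 -m jog '0 0.002 0 0 0 0 0; 0 0.002 0 0 0 0 0'
```

```text
t: 38.2
eef_pos: [0.6316, -0.0116, 0.0455]
tool_rot: [0.0, 0.708, 0.707, -0.001]
contact_force: [-0.8, -4.1, 5.8]
gripper_width: 0.113
t: 38.4
eef_pos: [0.6323, -0.0116, 0.0455]
tool_rot: [-0.0, 0.708, 0.707, -0.002]
contact_force: [-5.5, -3.8, 9.6]
gripper_width: 0.114
t: 38.6
eef_pos: [0.6323, -0.0117, 0.0454]
tool_rot: [-0.002, 0.707, 0.707, -0.003]
contact_force: [-10.7, -4.3, 15.9]
gripper_width: 0.114
```

The drawer is against its stop. Release, rise and check.

```bash
python3 -m jog '0 -0.002 0 0 0 0 0.026; 0 -0.002 0 0 0 0 0.026; 0 -0.002 0 0 0 0 0.026; 0 -0.002 -0.03 0 0 0 0.026; 0 -0.002 -0.06 0 0 0 0.026'; python3 -m jog '0 0 -0.05 0 0 0 0.026; 0 -0.03 -0.1 0 0 0 0.026; -0.04 -0.05 -0.12 0 0 0 0.026; -0.09 -0.06 -0.12 0 0 0 0.026; -0.14 -0.07 -0.12 0 0 0 0.026';python3 -m jog '-0.05 -0.02 0 0 0 0 0.026; -0.1 -0.04 0 0 0 0 0.026; -0.15 -0.06 0 0 0 0 0.026; -0.15 -0.06 0 0 0 0 0.026; -0.15 -0.06 0 0 0 0 0.026'; python3 - <<'E'
from h import *
c=cam('scene','s20')
d=cam('top','t20'); im=d['image'][60:185,190:315,::-1]
cv2.imwrite('pics/d20.png',cv2.resize(im,None,fx=4.8,fy=4.8,interpolation=cv2.INTER_CUBIC))
a=cv2.imread('pics/top0.png').astype(int); b=d['image'][:,:,::-1].astype(int); x=np.abs(a-b).sum(2)[135:185,195:310]; print((x>90).sum())
st()
E
```

```text
t: 39.1
eef_pos: [0.6325, -0.0097, 0.1045]
tool_rot: [-0.001, 0.707, 0.707, -0.001]
contact_force: [0.3, 0.3, 0.5]
gripper_width: 0.309
t: 39.6
eef_pos: [0.5648, -0.1453, 0.2266]
tool_rot: [0.001, 0.706, 0.708, 0.001]
contact_force: [1.0, -0.3, -1.2]
gripper_width: 0.301
t: 40.1
eef_pos: [0.5033, -0.2974, 0.2246]
tool_rot: [-0.0, 0.709, 0.705, -0.0]
contact_force: [0.6, 0.6, 0.1]
gripper_width: 0.305
0
t 40.2 p [ 0.5055 -0.2932  0.2249] F [0.4 1.2 0.6] g 0.302 R [-0.001  1.     0.     1.     0.001  0.002  0.002  0.    -1.   ]
```

View pics/d20.png

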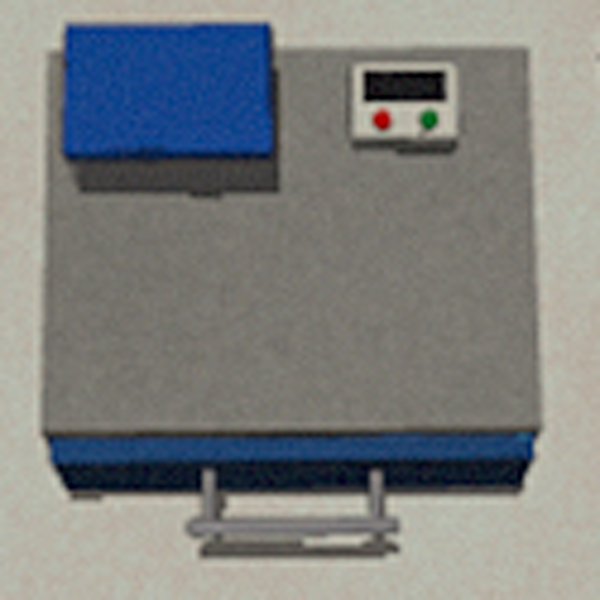

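View pics/s20.png

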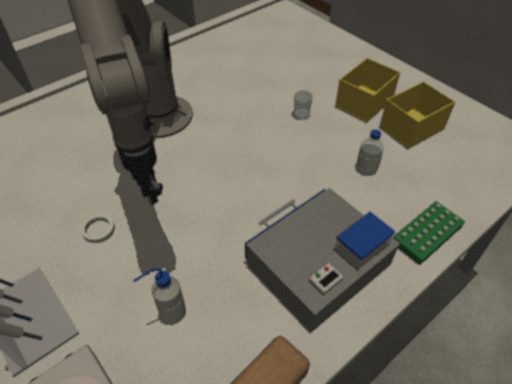

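The drawer region matches the starting image with no differing pixels, and the bystanders are where they began. The bench is clear and the arm is free, so I hand in.

```bash
python3 -c "
from h import *
print(workorder.hand_in())"
```

```text
the job is handed in; nothing more can be done
None
```

I opened the drawer, put the three blue-lidded jars in separate free pockets, laid the marker and spatula end to end in the trough, pushed the drawer shut and handed the job in at about 40 s. Three jars and both tools were out. The white-lidded jar stayed in its pocket.

**Last look with the drawer open:** all four jars appeared upright in their pockets and both tools lay flat in the trough.

**After shutting:** the drawer front and handle matched the starting picture, with no changed pixels in that area. The gripper was clear of everything, and the beaker, tape and bottles looked unmoved. I could not see inside the closed drawer. The push was gentle, with about 1 N resisting along the travel until the stop.

**Checks that were off or disagreed:**
- **Wall contact:** while being lowered, the second jar hit its pocket wall with about 38 N before sliding in, close to the 40 N limit on arm and gripper-body contact.
- **Camera mismatch:** the two cameras disagreed by about 6–8 mm in x. I placed the jars using a pocket position that combined the two views with where the gripper had closed on the handle.
- **Jar centring:** the jars sit up to about 5 mm off the pocket centres, within the 12 mm allowed.

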